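# Fill the second display rack in the order of the first

## Robot

A 7-joint arm with a two-finger parallel gripper is mounted at the origin on a cart in front of the work surface, level with it; the furniture and walls round the work are solid. World frame = base frame: x ahead of the robot, y to its left, z up, the work surface at z = 0. Lengths are in mm, angles in degrees, forces in N, time in s.
With the tool pointing down it reaches from about 400 to 875 mm from the base axis. Payload 6.5 kg.
Tool frame: the origin (TCP) lies midway between the tips of the shut fingers; the grasp point (between the pads) lies manip.hold_point_z behind it (manip.hold_point_z is the distance from the TCP to the grasp point, in mm); y points along the fingers, x is the direction in which the jaws open and shut, and the axes are right-handed (so a half turn about y gives the same grasp; the last joint's range is limited). The gripper opens to 88 mm and grips with 3 to 60 N. Pads are 18 mm wide; open, the fingers measure 123 mm over their backs; the gripper's body (75 mm by 187 mm) begins 45 mm behind the grasp point.
Start: joints at [-70.428, 30.733, -0.252, 88.115, 0.149, 61.152, -4.079], TCP at [257.779, 596.691, 202.516] pointing down, gripper open.
Joint ranges: [-154.64, 154.64], [-21.42, 123.67], [-72.66, 72.17], [13.99, 137.28], [-74.86, 254.86], [10.95, 109.41], [-158.01, 158.01]. Speed limits (degrees/s): [136.94, 136.94, 180, 180, 180, 180, 180].

## Interface

Orientations are given as a 3x3 rotation matrix whose columns are the frame's x, y, z axes.
In Python, from station import manip gives the robot as it stands. The module is installed in compiled form; this text tells all that it offers.
- The arm moves only by the shell command python3 -m creep 'ROWS' [OPENING] [FORCE]. ROWS is a JSON object of lists of equal length, an entry for each row: "dp": the shift along the tool's x, y, z in m, a list of three; "rot": the turn, a rotation vector about the tool's x, y, z in rad, a list of three. A call has 1 to 5 rows; each row shifts and turns the pose as measured when the row begins, along the tool's axes as they then stand; what a row does not reach is not made up. A row lasts 1/8 s, in which the tool goes at most 62.5 mm and 10.7 degrees, less where a joint would pass 70% of its speed; a pose out of reach is approached as far as the arm can. A call with a gripper value outside its range is refused whole. OPENING is the gripper's target within -1 to 1 (shut at 1, half-way at 0, fully open at -1), set as the call begins (- or left out, the last holds). The fingers move at their own pace and stop on an object; FORCE is the grip in N (left out, the last holds). Time passes only in rows, so rows that do not move let the fingers close. It gives the time, the measured TCP pose, the force and the opening at its end, in the units of the state.
- manip.observe(): the state, without advancing time (a new reading comes with each control period).
- manip.read_camera(name): name is "scene" or "top" or "wrist"; returns the picture (384x512x3 uint8, red, green, blue); there is no depth.
- manip.camera_params(name): a dict with "camera_matrix" (3x3 intrinsics, pixels), "R" (3x3) and "t" (3): a world point X has camera coordinates R X + t. Camera axes: x right, y down, z forward; pixel columns grow to the right and rows downward; lengths in mm; the calibration is good to about 2 mm. A picture is of the moment at which its call begins: read the wrist's pose just before it. camera_params takes no time and is no camera call; for the wrist camera it gives the pose at the moment of the call.
- manip.close_job(): hands the job in, once; it reports no verdict.
The state is a dict: "time": time; "joint_positions": joint angles; "dq": joint speeds; "joint_efforts": joint torques, N m; "tool_pos": TCP position; "tool_rot": TCP orientation; "contact_force": force on the tool from outside, world axes, zero at the start; "wrist_torque": the same for the moment, N m; "width": opening from 0.0 (shut) to 1.0 (fully open).
Only numpy, scipy, OpenCV 4.12 (cv2) and the standard library are available. Lean on these libraries where they do the work, as an engineer would, in place of code of your own. Each camera call takes 0.05 s, during which the arm holds its last target.

## Task

The boxes stand two deep in the wire rack; the new wooden rack is to show the same row. Move the back box of each pair over to the wooden rack, one to a slot and standing upright on its floor between the fins, in the same order from left to right as in the wire rack. Leave the front boxes standing where they are.

Things in the scene. Friction and masses are not known exactly. Their poses are not given: they have to be found in the camera images.
- wire_rack: Old rack, full, fixed: white plate on legs, 172 (x) by 218 mm (y), its top 50 mm over the table; five dark wire hoops 100 mm high over the table run front to back. Slot centres y = -78, -26, 26, 78 mm; boxes stand two deep, front row x = -43, back row x = +43 mm. Origin: under its centre, on the table; x to its back, away from the robot (yaw up to 0.08 rad), y to its left, z up.
- wood_rack: New rack, empty, fixed: light wood 108 (x) by 218 mm (y), floor 50 mm over the table; five fins up to 100 mm, back board 110 mm, front lip 60 mm over the table. Four slots 42 mm wide, 93 mm deep, centred at x = 0, y = -78, -26, 26, 78 mm. Origin: under its centre, on the table; x to its back, away from the robot (yaw up to 0.12 rad), y to its left, z up.
- yellow_back: The bright yellow carton (yellow edges; a pale picture of a red mug on its right-hand face), of the back row of the wire rack, standing on end: 72 mm deep (x), 24 mm thick (y, the way to grip it) and 92 mm tall (z), about 60 g. Origin: centre of its underside. To be moved.
- yellow_front: The twin of yellow_back, same look and size, standing in the same slot of the wire rack just in front of it (nearer the robot); 72 mm deep (x), 24 mm thick (y, the way to grip it) and 92 mm tall (z), about 60 g. Origin: centre of its underside. Loose; it stays.
- magenta_back: The plain deep-pink (magenta) carton, of the back row of the wire rack, standing on end: 68 mm deep (x), 18 mm thick (y, the way to grip it) and 100 mm tall (z), about 60 g. Origin: centre of its underside. To be moved.
- magenta_front: The twin of magenta_back, same look and size, standing in the same slot of the wire rack just in front of it (nearer the robot); 68 mm deep (x), 18 mm thick (y, the way to grip it) and 100 mm tall (z), about 60 g. Origin: centre of its underside. Loose; it stays.
- green_back: The picture carton with a blue sky over yellow-green hills on its right-hand face and a light salmon-pink top end, of the back row of the wire rack, standing on end: 70 mm deep (x), 25 mm thick (y, the way to grip it) and 105 mm tall (z), about 60 g. Origin: centre of its underside. To be moved.
- green_front: The twin of green_back, same look and size, standing in the same slot of the wire rack just in front of it (nearer the robot); 70 mm deep (x), 25 mm thick (y, the way to grip it) and 105 mm tall (z), about 60 g. Origin: centre of its underside. Loose; it stays.
- red_back: The picture carton with a teal sky over orange and dark red hills on its right-hand face and a cream top end, of the back row of the wire rack, standing on end: 70 mm deep (x), 25 mm thick (y, the way to grip it) and 105 mm tall (z), about 60 g. Origin: centre of its underside. To be moved.
- red_front: The twin of red_back, same look and size, standing in the same slot of the wire rack just in front of it (nearer the robot); 70 mm deep (x), 25 mm thick (y, the way to grip it) and 105 mm tall (z), about 60 g. Origin: centre of its underside. Loose; it stays.
Not all that is in view belongs to the job. What is shaped like the magenta_back but purple is not meant.

How it is judged:
By the outcome, as a careful person would: the job done as asked, in the order asked, and still so for the second after the job is handed in, with the robot touching nothing.
It also fails if it takes over 106 s, if anything falls off the work surface, if the arm or the gripper's body presses on something with over 40 N, if the wrist force passes 120 N, or if a joint passes its speed limit or range.

## Working session

There is one attempt and no reset: what is moved stays moved. The work goes in short steps, Python scripts to look and compute and a shell command to move; the robot and the scene stay as the last step left them, time stands still between calls to the robot, and variables do not carry over. Pictures are saved under pics/ and viewed, and the job is handed in when it is done.

```bash
mkdir -p pics; ls
cat > h.py <<'E'
import numpy as np, cv2
from station import manip
def snap(n,f):
    p=manip.camera_params(n); im=manip.read_camera(n); cv2.imwrite('pics/'+f,im[:,:,::-1]); return im,p
def ray(p,u,v,z):
    K=np.array(p['camera_matrix']);R=np.array(p['R']);t=np.array(p['t']).ravel()
    c=-R.T@t; d=R.T@np.linalg.inv(K)@np.array([u,v,1.]); s=(z-c[2])/d[2]; return c+s*d
def proj(p,X):
    K=np.array(p['camera_matrix']);q=K@(np.array(p['R'])@np.array(X,float)+np.array(p['t']).ravel()); return q[:2]/q[2]
E
python3 - <<'E'
from h import *
np.set_printoptions(suppress=True,precision=3)
print(manip.observe(),manip.hold_point_z)
for n in('scene','top'):
    im,p=snap(n,n+'0.png'); print(n,p, 'cam',-np.array(p['R']).T@np.array(p['t']).ravel())
E
```

```text
pics
{'time': 0.0, 'joint_positions': array([-70.428,  30.776,  -0.256,  88.168,   0.147,  61.15 ,  -4.078]), 'dq': array([ 0.013, -0.064,  0.033, -0.069, -0.127, -0.02 , -0.011]), 'joint_efforts': array([  0.001, -57.097,   0.992, -25.16 ,  -0.056,   0.018,   0.   ]), 'tool_pos': array([257.507, 596.114, 201.669]), 'tool_rot': array([[ 0.396, -0.001, -0.918],
       [ 0.918, -0.002,  0.396],
       [-0.002, -1.   , -0.   ]]), 'contact_force': array([ 0.688, -0.645,  0.846]), 'wrist_torque': array([-0.007,  0.02 , -0.019]), 'width': 1.0022327409580392} 18.700000000000003
scene {'camera_matrix': array([[386.319,   0.   , 258.793],
       [  0.   , 386.319, 189.62 ],
       [  0.   ,   0.   ,   1.   ]]), 'R': array([[ 0.125,  0.992,  0.009],
       [ 0.706, -0.083, -0.704],
       [-0.698,  0.094, -0.71 ]]), 't': array([ -25.721, -342.193, 1653.053])} cam [1397.743 -158.853  933.501]
top {'camera_matrix': array([[455.99 ,   0.   , 253.007],
       [  0.   , 455.99 , 187.074],
       [  0.   ,   0.   ,   1.   ]]), 'R': array([[ 0.012, -1.   , -0.003],
       [-0.986, -0.012, -0.166],
       [ 0.166,  0.005, -0.986]]), 't': array([ -36.893,  552.988, 1565.637])} cam [ 285.347  -38.487 1635.687]
```

View pics/scene0.png

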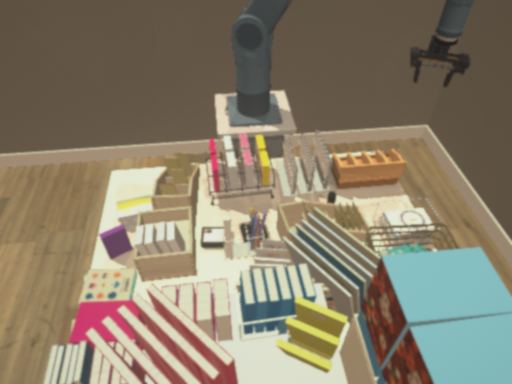

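View pics/top0.png

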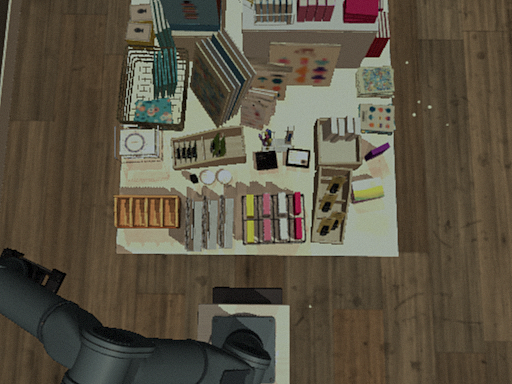

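Run:
```python
import cv2
a=cv2.imread('pics/top0.png')[170:260,105:325]; cv2.imwrite('pics/z1.png',cv2.resize(a,None,fx=3.6,fy=3.6,interpolation=cv2.INTER_CUBIC))
a=cv2.imread('pics/scene0.png')[120:220,195:415]; cv2.imwrite('pics/z2.png',cv2.resize(a,None,fx=3.6,fy=3.6,interpolation=cv2.INTER_CUBIC))
```

```text
(no output)
```

View pics/z1.png

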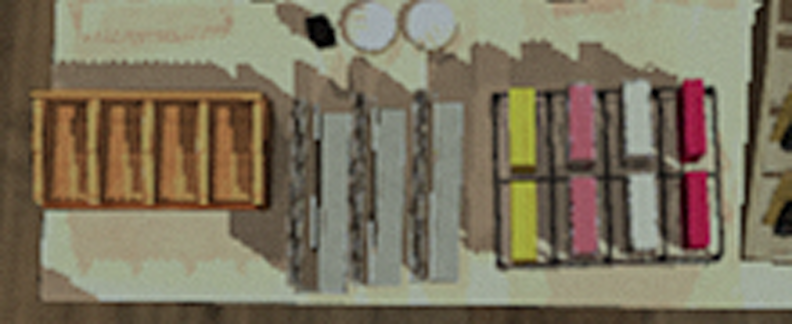

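View pics/z2.png

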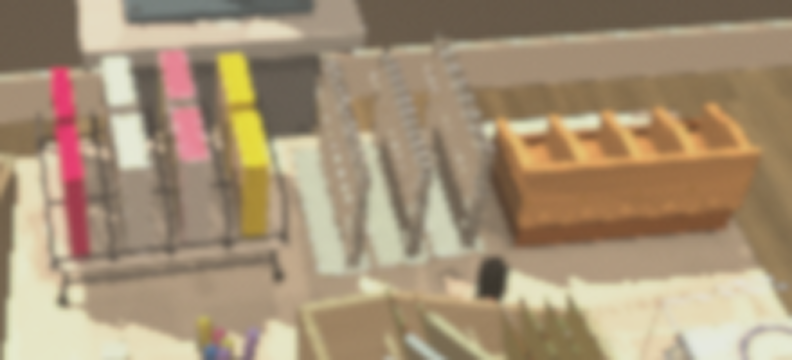

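Run:
```python
from h import *
np.set_printoptions(suppress=True,precision=1)
p=manip.camera_params('top'); q=manip.camera_params('scene')
f=lambda x,y:(x/3.6+105-.4,y/3.6+170-.4)
print('wood corners z100-110')
for c in [(33,92),(268,93),(268,208),(36,208)]: print(ray(p,*f(*c),110 if c[1]<100 else 60))
print('wire hoops z100')
for c in [(497,93),(717,90),(720,262),(500,266)]: print(ray(p,*f(*c),100))
print('boxes top')
for n,c,z in [('yb',(522,126),142),('yf',(524,218),142),('gb',(582,122),155),('gf',(584,213),155),('rb',(637,118),155),('rf',(641,210),155),('mb',(693,118),150),('mf',(696,210),150)]: print(n,ray(p,*f(*c),z))
# grey tops: triangulate: top image & scene
def tri(a,b):
    A=[];B=[]
    for P,(u,v) in((p,a),(q,b)):
        M=np.array(P['camera_matrix'])@np.c_[P['R'],np.array(P['t']).ravel()]
        for r,w in((0,u),(1,v)): A.append((w*M[2]-M[r])[:3]);B.append(-(w*M[2]-M[r])[3])
    return np.linalg.lstsq(np.array(A),np.array(B),rcond=None)[0]
g=lambda x,y:(x/3.6+195-.4,y/3.6+120-.4)
for a,b in [((418,275),(325,55)),((418,92),(355,260)),((298,288),(437,45)),((298,95),(470,240))]: print('grey',tri(f(*a),g(*b)))
```

```text
wood corners z100-110
[509.4 440.5 110. ]
[511.  219.3 110. ]
[406.9 223.4  60. ]
[404.2 446.2  60. ]
wire hoops z100
[515.    4.3 100. ]
[ 520.4 -203.7  100. ]
[ 358.7 -205.5  100. ]
[352.5  -1.1 100. ]
boxes top
yb [478.5 -20.3 142. ]
yf [394.3 -23.2 142. ]
gb [481.1 -74.9 155. ]
gf [398.5 -77.3 155. ]
rb [ 485.3 -124.9  155. ]
rf [ 401.8 -128.6  155. ]
mb [ 486.6 -176.3  150. ]
mf [ 402.8 -178.7  150. ]
grey [342.6  73.2 117.9]
grey [526.1  80.6  21.7]
grey [329.9 185.3 110.7]
grey [519.5 195.   28.6]
```

```bash
cat > plan.py <<'E'
import sys
from h import *
from scipy.spatial.transform import Rotation as Ro
# plan.py x y z yawdeg(jaw axis) : tells how far to go
def R_of(yaw):
    c,s=np.cos(np.radians(yaw)),np.sin(np.radians(yaw)); x=np.array([c,s,0]);y=np.array([0,0,-1.]);return np.c_[x,y,np.cross(x,y)]
if __name__=='__main__':
    s=manip.observe(); a=[float(v) for v in sys.argv[1:]]
    d=np.array(a[:3])-s['tool_pos']; T=R_of(a[3]); R=s['tool_rot']
    np.set_printoptions(suppress=True,precision=4)
    print('tool',s['tool_pos'],'d',d,'len',np.linalg.norm(d))
    print('now axes dp',R.T@d/1000,'rot',Ro.from_matrix(R.T@T).as_rotvec(),' | target axes dp',T.T@d/1000)
E
python3 plan.py 440 100 330 92
```

```text
tool [257.585  596.1508 201.7421] d [ 182.415  -496.1508  128.2579] len 543.9585425626109
now axes dp [-0.3833 -0.1276 -0.3642] rot [-0.0002 -0.4426 -0.0015]  | target axes dp [-0.5022 -0.1283 -0.165 ]
```

```bash
python3 -m creep '{"dp":[[-0.02,-0.025,-0.04],[-0.03,-0.025,-0.04],[-0.035,-0.025,-0.04],[-0.035,-0.025,-0.04],[-0.04,-0.025,-0.04]],"rot":[[0,-0.0885,0],[0,-0.0885,0],[0,-0.0885,0],[0,-0.0885,0],[0,-0.0885,0]]}' 0.2 ; python3 plan.py 440 -60 330 92
```

```text
time: 0.72
tool_pos: [418.0, 393.8, 325.3]
tool_rot: [[-0.059, -0.006, -0.998], [0.998, -0.008, -0.059], [-0.007, -1.0, 0.007]]
contact_force: [0.8, 0.3, -0.5]
width: 0.459
tool [418.0125 393.7853 325.2783] d [  21.9875 -453.7853    4.7217] len 454.3421947153729
now axes dp [-0.4543 -0.0014  0.0049] rot [-0.0068  0.0242 -0.0073]  | target axes dp [-0.4543 -0.0047 -0.0061]
```

```bash
python3 -m creep '{"dp":[[-0.03,0,0],[0,0,0]],"rot":[[0,0,0],[0,0.012,0]]}'
python3 - <<'E'
from h import *
im,p=snap('wrist','w0.png'); R=np.array(p['R']);print(p['camera_matrix'],R,-R.T@np.array(p['t']).ravel(),manip.observe()['tool_pos'])
np.savez('w0.npz',K=p['camera_matrix'],R=p['R'],t=p['t'])
E
```

```text
time: 0.98
tool_pos: [424.5, 358.7, 327.2]
tool_rot: [[-0.038, -0.003, -0.999], [0.999, -0.007, -0.038], [-0.007, -1.0, 0.003]]
contact_force: [-0.4, 0.3, -1.1]
width: 0.396
[[295.99681923   0.         258.51586305]
 [  0.         295.99681923 188.78267436]
 [  0.           0.           1.        ]] [[-0.03887587  0.99922142 -0.00672524]
 [ 0.95269371  0.03909427  0.30140725]
 [ 0.30143549  0.00531038 -0.95347178]] [345.40242215 356.58165132 510.22417587] [424.26460304 360.10612185 327.29909318]
```

View pics/w0.png

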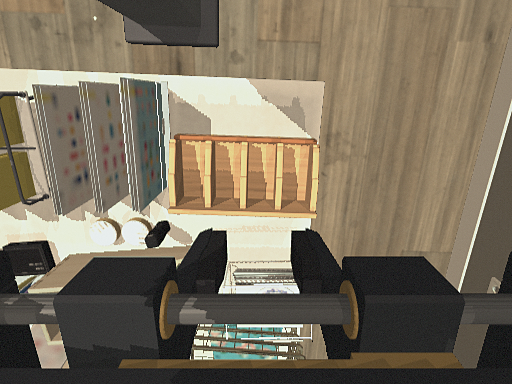

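Run:
```python
from h import *
a=cv2.imread('pics/w0.png')[120:230,30:330]; cv2.imwrite('pics/z3.png',cv2.resize(a,None,fx=2.66,fy=2.66,interpolation=cv2.INTER_CUBIC))
d=np.load('w0.npz');p={'camera_matrix':d['K'],'R':d['R'],'t':d['t']}
print(proj(p,[424.3,360.1,327.3]),proj(p,[424.3,360.1,346]))
```

```text
[261.02255468 218.9000541 ] [261.06396059 231.12573896]
```

View pics/z3.png

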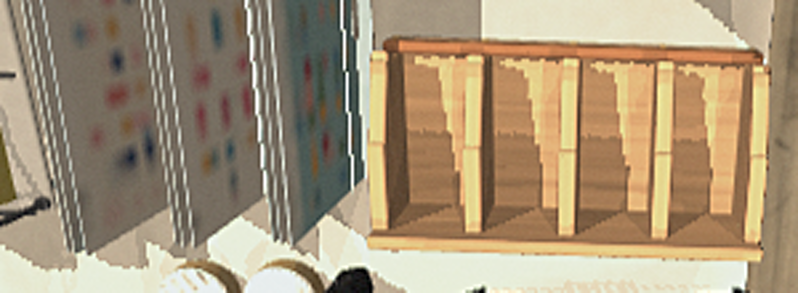

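Run:
```python
from h import *
np.set_printoptions(suppress=True,precision=1)
d=np.load('w0.npz');p={'camera_matrix':d['K'],'R':d['R'],'t':d['t']}
f=lambda x,y:(x/2.66+30-.3,y/2.66+120-.3)
for c in [(380,53),(473,57),(569,60),(664,62),(760,65)]: print('front',ray(p,*f(*c),100))
for c in [(378,230),(473,230),(567,233),(661,238),(754,240)]: print('back',ray(p,*f(*c),100))
for c in [(370,247),(762,258)]: print('board outer',ray(p,*f(*c),110))
for c in [(370,237),(762,244)]: print('board inner',ray(p,*f(*c),110))
for c in [(392,38),(760,52)]: print('lip outer',ray(p,*f(*c),60))
```

```text
front [408.7 237.2 100. ]
front [408.8 285.6 100. ]
front [408.4 335.6 100. ]
front [407.5 385.1 100. ]
front [407.  435.1 100. ]
back [507.4 231.3 100. ]
back [505.2 284.4 100. ]
back [504.8 336.8 100. ]
back [505.6 389.3 100. ]
back [504.7 441.2 100. ]
board outer [513.6 229.5 110. ]
board outer [511.2 444.5 110. ]
board inner [507.7 229.8 110. ]
board inner [502.9 443.7 110. ]
lip outer [406.1 232.8  60. ]
lip outer [405.7 442.1  60. ]
```

```bash
python3 -m creep '{"dp":[[-0.06,0,0],[-0.06,0,0],[-0.06,0,0],[-0.06,0,0],[-0.06,0,0]],"rot":[[0,0,0],[0,0,0],[0,0,0],[0,0,0],[0,0,0]]}';python3 -m creep '{"dp":[[-0.06,0,0],[-0.06,0,0],[0,0,0]],"rot":[[0,0,0],[0,0,0],[0,0,0]]}'
python3 - <<'E'
from h import *
im,p=snap('wrist','w1.png')
np.savez('w1.npz',K=p['camera_matrix'],R=p['R'],t=p['t'])
E
```

```text
time: 1.65
tool_pos: [435.8, 64.7, 326.4]
tool_rot: [[-0.06, -0.005, -0.998], [0.998, -0.004, -0.06], [-0.004, -1.0, 0.005]]
contact_force: [1.3, -0.1, -0.2]
width: 0.402
time: 2.02
tool_pos: [443.8, -58.6, 326.7]
tool_rot: [[-0.06, -0.005, -0.998], [0.998, -0.005, -0.06], [-0.005, -1.0, 0.005]]
contact_force: [-0.4, 1.2, 0.2]
width: 0.4
```

View pics/w1.png

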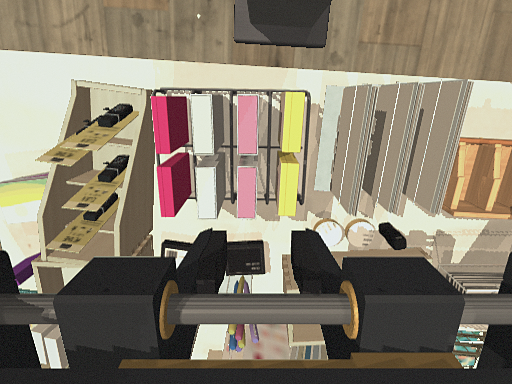

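Run:
```python
import cv2
a=cv2.imread('pics/w1.png')[80:225,145:315]; cv2.imwrite('pics/z4.png',cv2.resize(a,None,fx=4,fy=4,interpolation=cv2.INTER_CUBIC))
```

```text
(no output)
```

View pics/z4.png

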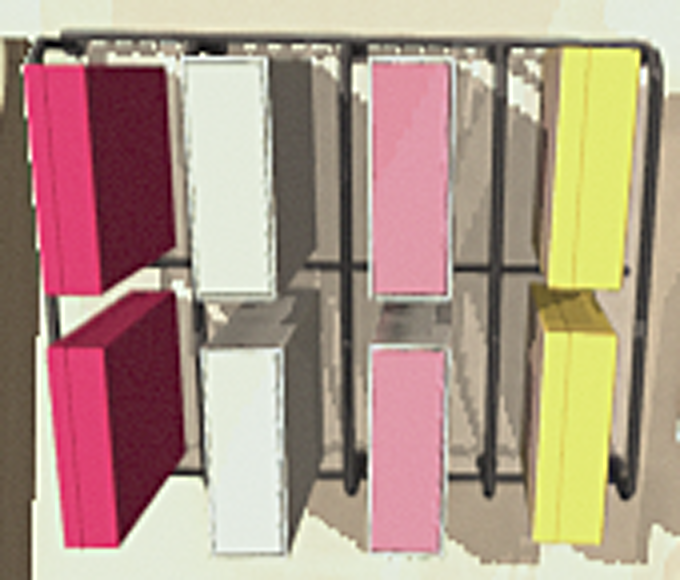

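Run:
```python
from h import *
np.set_printoptions(suppress=True,precision=1)
d=np.load('w1.npz');p={'camera_matrix':d['K'],'R':d['R'],'t':d['t']}
f=lambda x,y:(x/4+145-.4,y/4+80-.4)
B={'mb':(150,[(48,347),(105,347),(118,547),(68,547)]),'rb':(155,[(202,347),(290,347),(288,552),(215,552)]),'gb':(155,[(368,347),(447,347),(440,552),(368,552)]),'yb':(142,[(533,327),(617,330),(603,544),(533,543)]),
'mf':(150,[(26,64),(84,64),(103,294),(46,294)]),'rf':(155,[(182,58),(270,58),(275,297),(195,297)]),'gf':(155,[(368,58),(454,60),(450,298),(370,297)]),'yf':(142,[(562,47),(640,50),(622,290),(548,287)])}
for n,(z,c) in B.items():
    X=np.array([ray(p,*f(*a),z) for a in c]); m=X.mean(0)
    w=(np.linalg.norm(X[1]-X[0])+np.linalg.norm(X[2]-X[3]))/2; l=(X[2]+X[3]-X[0]-X[1])/2
    print(n,m,'w',w,'l',np.linalg.norm(l),'yaw',np.degrees(np.arctan2(l[1],l[0])))
for c in [(350,490),(487,490),(625,490)]: print('hoop end',ray(p,*f(*c),100))
for c in [(350,50),(497,50),(652,50)]: print('hoop fr',ray(p,*f(*c),100))
```

```text
mb [ 489.7 -175.7  150. ] w 17.119412384706962 l 67.29381409711728 yaw 2.5921562680246995
rb [ 485.7 -122.5  155. ] w 25.365306407118922 l 68.08374492565274 yaw 1.9366833426394978
gb [482.6 -73.1 155. ] w 23.790494111653747 l 68.04503762261834 yaw 1.8237126710577276
yb [479.  -19.8 142. ] w 25.026690128032552 l 73.37343310745106 yaw 3.3760023880822128
mf [ 405.7 -178.9  150. ] w 17.20099498478022 l 67.42734908551802 yaw 2.7561028758746184
rf [ 401.8 -128.5  155. ] w 24.712106685413087 l 69.00902103148643 yaw 2.4100829256833562
gf [398.8 -75.7 155. ] w 24.39706332734123 l 68.84040796558531 yaw 2.576266264209783
yf [393.8 -21.  142. ] w 23.12661349841251 l 71.44875714449672 yaw 1.568713028702997
hoop end [516.7 -94.4 100. ]
hoop end [513.5 -44.1 100. ]
hoop end [510.4   6.6 100. ]
hoop fr [362.7 -99.6 100. ]
hoop fr [359.8 -51.4 100. ]
hoop fr [356.7  -0.5 100. ]
```

```bash
python3 plan.py 478.8 -20 160 93
```

```text
tool [443.9534 -55.7546 326.4547] d [  34.8466   35.7546 -166.4547] len 173.78103697124277
now axes dp [ 0.0341  0.1661 -0.0379] rot [-0.0052  0.0117 -0.0036]  | target axes dp [ 0.0339  0.1665 -0.0367]
```

```bash
python3 -m creep '{"dp":[[0.017,0.02,-0.019],[0.017,0.04,-0.019],[0,0.045,0],[0,0.04,0],[0,0.02,0]],"rot":[[-0.005,0.012,-0.004],[0,0,0],[0,0,0],[0,0,0],[0,0,0]]}' 0.2; python3 -m creep '{"dp":[[0,0,0]],"rot":[[0,0,0]]}';python3 plan.py 478.8 -20 108 93;python3 - <<'E'
from h import *
im,p=snap('wrist','w2.png');s=manip.observe();R=s['tool_rot'];t=s['tool_pos'];print(proj(p,t))
E
```

```text
time: 2.7
tool_pos: [484.1, -2.3, 156.7]
tool_rot: [[-0.072, 0.003, -0.997], [0.997, 0.006, -0.072], [0.006, -1.0, -0.003]]
contact_force: [0.2, -0.5, -0.1]
width: 0.403
time: 2.82
tool_pos: [482.8, 0.5, 155.1]
tool_rot: [[-0.076, -0.001, -0.997], [0.997, 0.007, -0.076], [0.007, -1.0, 0.0]]
contact_force: [0.6, 0.0, 0.1]
width: 0.4
tool [482.8314   0.4669 155.0919] d [ -4.0314 -20.4669 -47.0919] len 51.50528792463075
now axes dp [-0.0204  0.047   0.0055] rot [-0.0005  0.0234  0.0068]  | target axes dp [-0.0202  0.0471  0.0051]
[258.81579056 220.61557664]
```

View pics/w2.png

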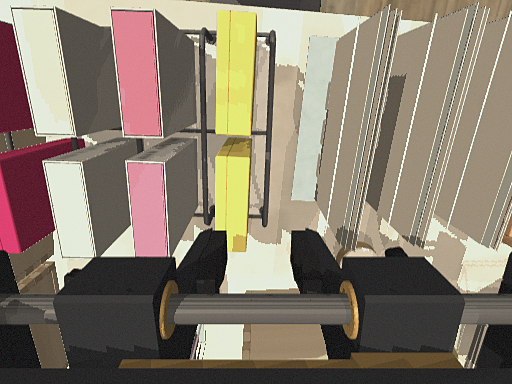

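```bash
python3 -m creep '{"dp":[[-0.018,0,0.005],[0,0,0],[0,0,0]],"rot":[[0,0.024,0.006],[0,0,0],[0,0,0]]}'; python3 plan.py 478.8 -20 108 93
```

```text
time: 3.25
tool_pos: [481.6, -18.0, 158.3]
tool_rot: [[-0.051, 0.006, -0.999], [0.999, 0.002, -0.051], [0.001, -1.0, -0.006]]
contact_force: [-0.9, -0.2, -0.8]
width: 0.401
tool [481.5879 -18.0473 158.3173] d [ -2.7879  -1.9527 -50.3173] len 50.4323101115523
now axes dp [-0.0019  0.0503  0.0032] rot [ 0.0057 -0.0012  0.0013]  | target axes dp [-0.0018  0.0503  0.0029]
```

```bash
python3 -m creep '{"dp":[[-0.002,0,0.003],[0,0,0]],"rot":[[0.005,0,0],[0,0,0]]}'; python3 plan.py 478.8 -20 108 93;python3 - <<'E'
from h import *
im,p=snap('wrist','w3.png');s=manip.observe();R=s['tool_rot'];t=s['tool_pos'];print(proj(p,t))
a=im[120:300,150:350,::-1];cv2.imwrite('pics/z5.png',cv2.resize(a,None,fx=3,fy=3))
E
```

```text
time: 3.5
tool_pos: [478.9, -20.3, 158.9]
tool_rot: [[-0.051, 0.001, -0.999], [0.999, 0.002, -0.051], [0.002, -1.0, -0.002]]
contact_force: [0.2, -0.1, -0.5]
width: 0.396
tool [478.8934 -20.3045 158.9101] d [ -0.0934   0.3045 -50.9101] len 50.911074668622845
now axes dp [0.0002 0.0509 0.0002] rot [ 0.0015 -0.0014  0.0016]  | target axes dp [0.0003 0.0509 0.0001]
[259.00400147 219.28339811]
```

View pics/z5.png

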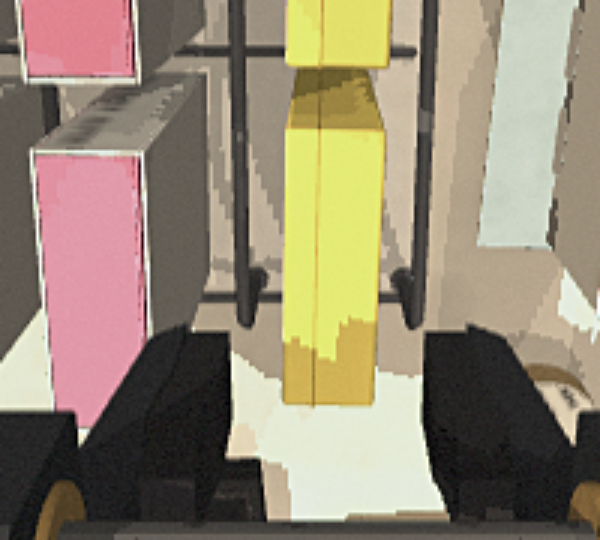

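```bash
python3 -m creep '{"dp":[[0.001,0.015,0],[0,0.02,0],[0,0.01,0],[0,0,0],[0,0,0]],"rot":[[0,0,0],[0,0,0],[0,0,0],[0,0,0],[0,0,0]]}'; python3 plan.py 478.8 -19.5 108 93
```

```text
time: 4.18
tool_pos: [478.6, -18.5, 110.6]
tool_rot: [[-0.052, 0.0, -0.999], [0.999, 0.002, -0.052], [0.002, -1.0, -0.0]]
contact_force: [0.2, -0.1, 0.2]
width: 0.4
tool [478.601 -18.5   110.575] d [ 0.199 -1.    -2.575] len 2.7694887497410288
now axes dp [-0.001   0.0026 -0.0001] rot [ 0.0005 -0.0006  0.0017]  | target axes dp [-0.001   0.0026 -0.0001]
```

```bash
python3 -m creep '{"dp":[[-0.001,0.002,0],[0,0,0],[0,0,0],[0,0,0],[0,0,0]],"rot":[[0,0,0],[0,0,0],[0,0,0],[0,0,0],[0,0,0]]}' 1 15; python3 -m creep '{"dp":[[0,-0.01,0],[0,-0.03,0],[0,-0.03,0],[0,-0.03,0],[0,-0.01,0]],"rot":[[0,0,0],[0,0,0],[0,0,0],[0,0,0],[0,0,0]]}';python3 plan.py 478.8 -20 300 93;python3 - <<'E'
from h import *
im,p=snap('wrist','w4.png')
E
```

```text
time: 4.8
tool_pos: [479.7, -19.6, 109.7]
tool_rot: [[-0.052, 0.003, -0.999], [0.999, 0.002, -0.052], [0.002, -1.0, -0.003]]
contact_force: [0.7, -0.4, 0.5]
width: 0.007
time: 5.42
tool_pos: [478.9, -20.0, 224.6]
tool_rot: [[-0.051, 0.002, -0.999], [0.999, 0.002, -0.051], [0.002, -1.0, -0.002]]
contact_force: [-0.3, -0.3, -0.4]
width: 0.007
tool [478.9009 -20.0329 224.5937] d [-0.1009  0.0329 75.4063] len 75.40636136886472
now axes dp [ 0.0002 -0.0754 -0.0001] rot [ 0.0025 -0.0011  0.0017]  | target axes dp [ 0.     -0.0754  0.0001]
```

View pics/w4.png

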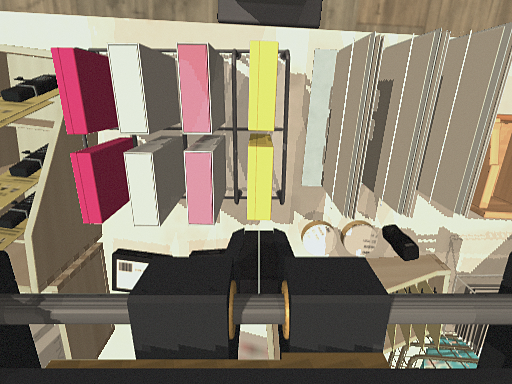

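Run:
```python
from h import *
for n in('scene','top'):
    im,p=snap(n,n+'1.png'); t=manip.observe()['tool_pos']
    print(n,proj(p,t),proj(p,t+[0,0,18.7]),proj(p,[479,-20,142]))
    c=proj(p,t).astype(int); a=im[max(0,c[1]-70):c[1]+60,c[0]-90:c[0]+90,::-1]; cv2.imwrite('pics/%s1z.png'%n,cv2.resize(a,None,fx=4,fy=4)); print(c,max(0,c[1]-70),c[0]-90)
```

```text
scene [264.24695442 136.18827206] [264.3669936  131.12900997] [263.76705499 157.04544182]
[264 136] 66 174
top [249.22597345 201.51306499] [249.15765114 200.69435254] [249.52427789 204.43406028]
[249 201] 131 159
```

View pics/scene1z.png

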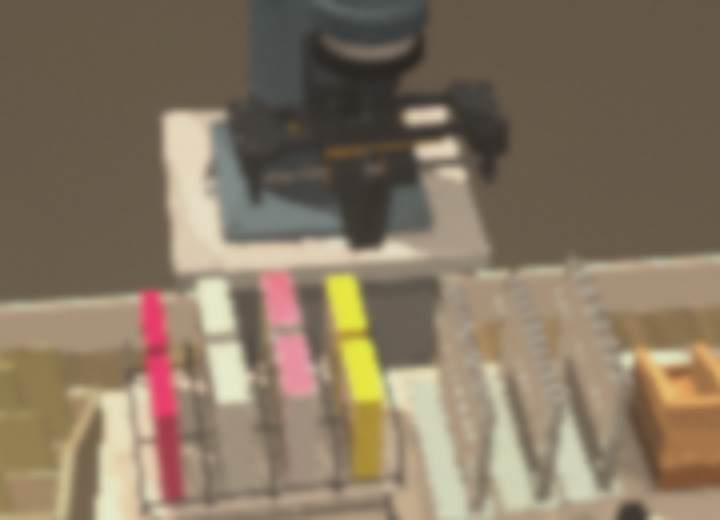

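View pics/top1z.png

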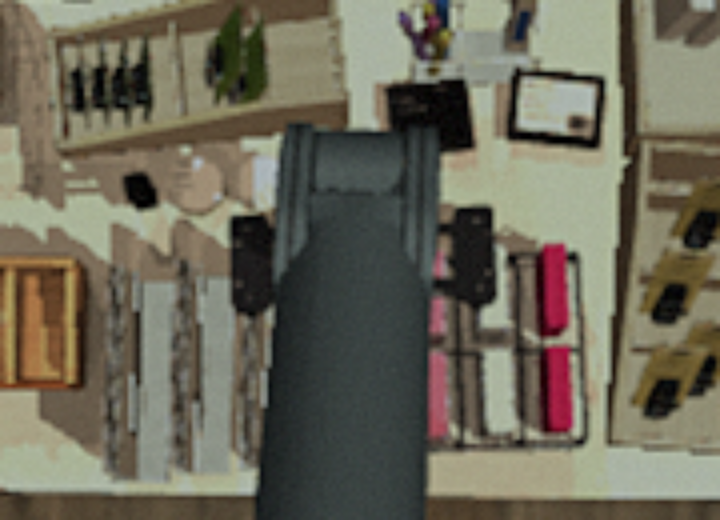

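Run:
```python
from h import *
a=cv2.imread('pics/w4.png')[200:300,200:330]; cv2.imwrite('pics/z6.png',cv2.resize(a,None,fx=6,fy=6,interpolation=cv2.INTER_CUBIC))
p=manip.camera_params('wrist');t=manip.observe()['tool_pos'];q=manip.camera_params('scene')
for dz in(0,18.7,33,40):
  for dx in (-9,0,9): print(dz,dx,proj(p,t+[dx,0,dz]),proj(q,t+[dx,0,dz]))
print(manip.observe()['joint_positions'])
```

```text
0 -9 [259.55643391 206.54235736] [263.81594058 134.51078731]
0 0 [258.84208826 219.07731202] [264.21822654 136.3272758 ]
0 9 [258.14714606 231.27178536] [264.62489086 138.16353441]
18.7 -9 [259.71619193 217.78387609] [263.93022275 129.46556206]
18.7 0 [258.92893011 231.38586704] [264.33779427 131.27546868]
18.7 9 [258.16513129 244.58247376] [264.74985335 133.10530322]
33 -9 [259.86175632 228.02664636] [264.01940747 125.52831577]
33 0 [259.00784844 242.57137953] [264.43111416 127.33264826]
33 9 [258.18143382 256.64781613] [264.84739467 129.15702583]
40 -9 [259.94219255 233.6866151 ] [264.06364482 123.57536552]
40 0 [259.05137244 248.74026695] [264.477406   125.37679075]
40 9 [258.19040784 263.28940121] [264.89578414 127.19831719]
[-17.73399973  12.58377034  17.14621304 112.97157766  -4.59662787
  55.11171719  94.60339533]
```

View pics/z6.png

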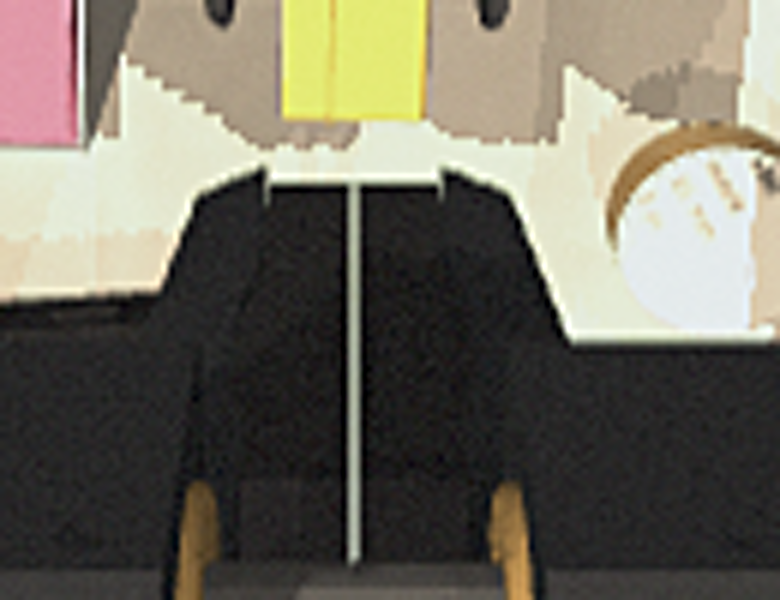

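```bash
python3 -m creep '{"dp":[[0,0.02,0],[0,0.035,0],[0,0.025,0],[0,0.01,0],[0,0,0]],"rot":[[0.002,0,0.001],[0,0,0],[0,0,0],[0,0,0],[0,0,0]]}' 0.2; python3 plan.py 478.8 -19.5 73 93
```

```text
time: 6.2
tool_pos: [473.7, -20.0, 125.2]
tool_rot: [[-0.052, -0.011, -0.999], [0.999, -0.001, -0.052], [-0.0, -1.0, 0.011]]
contact_force: [0.4, 0.5, 0.1]
width: 0.396
tool [473.7497 -19.9713 125.1959] d [  5.0503   0.4713 -52.1959] len 52.441778919261544
now axes dp [ 0.0002  0.0521 -0.0056] rot [-0.0109 -0.0007 -0.0002]  | target axes dp [ 0.0002  0.0522 -0.0051]
```

```bash
python3 -m creep '{"dp":[[0,0.005,-0.005],[0,0.01,0],[0,0.01,0],[0,0,0],[0,0,0]],"rot":[[-0.009,0,0],[0,0,0],[0,0,0],[0,0,0],[0,0,0]]}' ; python3 plan.py 478.8 -19.5 73 93;python3 - <<'E'
from h import *
im,p=snap('wrist','w5.png');s=manip.observe();t=s['tool_pos'];print(proj(p,t+[0,0,37]))
a=im[120:300,150:350,::-1];cv2.imwrite('pics/z7.png',cv2.resize(a,None,fx=3,fy=3))
E
```

```text
time: 6.82
tool_pos: [480.5, -19.6, 100.0]
tool_rot: [[-0.052, 0.002, -0.999], [0.999, 0.0, -0.052], [0.0, -1.0, -0.002]]
contact_force: [0.3, 0.3, -0.3]
width: 0.404
tool [480.4937 -19.632   99.9616] d [ -1.6937   0.132  -26.9616] len 27.015114627952627
now axes dp [0.0002 0.027  0.0017] rot [ 0.0018 -0.0007  0.    ]  | target axes dp [0.0002 0.027  0.0017]
[258.9413487  246.12388879]
```

View pics/z7.png

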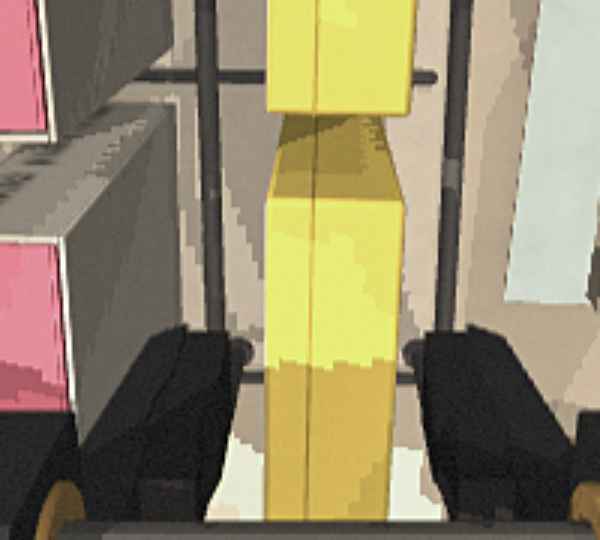

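```bash
python3 -m creep '{"dp":[[0.001,0.01,0.002],[0,0.01,0],[0,0,0]],"rot":[[0.002,0,0],[0,0,0],[0,0,0]]}' ; python3 plan.py 478.8 -19.5 73 93
```

```text
time: 7.25
tool_pos: [478.3, -18.5, 78.7]
tool_rot: [[-0.052, -0.0, -0.999], [0.999, 0.0, -0.052], [0.0, -1.0, 0.0]]
contact_force: [-0.0, -0.8, 0.1]
width: 0.399
tool [478.2618 -18.5318  78.701 ] d [ 0.5382 -0.9682 -5.701 ] len 5.807594632492429
now axes dp [-0.001   0.0057 -0.0005] rot [-0.0001 -0.0005  0.0002]  | target axes dp [-0.001   0.0057 -0.0005]
```

```bash
python3 -m creep '{"dp":[[0,0.005,0],[0,0,0],[0,0,0],[0,0,0],[0,0,0]],"rot":[[0,0,0],[0,0,0],[0,0,0],[0,0,0],[0,0,0]]}' 1 15; python3 plan.py 457 413 260 91
```

```text
time: 7.88
tool_pos: [478.5, -18.6, 73.5]
tool_rot: [[-0.052, 0.0, -0.999], [0.999, 0.0, -0.052], [0.0, -1.0, -0.0]]
contact_force: [-0.6, -0.8, 0.6]
width: 0.273
tool [478.4729 -18.6109  73.5153] d [-21.4729 431.6109 186.4847] len 470.6650151385803
now axes dp [ 0.4322 -0.1864 -0.0009] rot [0.0002 0.0342 0.0001]  | target axes dp [ 0.4319 -0.1865  0.0139]
```

```bash
python3 -m creep '{"dp":[[0,-0.01,0],[0,-0.03,0],[0,-0.03,0],[0,-0.03,0],[0,-0.03,0]],"rot":[[0,0,0],[0,0,0],[0,0,0],[0,0,0],[0,0,0]]}'; python3 -m creep '{"dp":[[0.02,-0.02,0],[0.04,0,0],[0.05,0,0],[0.055,0,0],[0.055,0,0]],"rot":[[0,0,0],[0,0,0],[0,0.01,0],[0,0.01,0],[0,0.01,0]]}'; python3 plan.py 457 413 225 91
```

```text
time: 8.5
tool_pos: [476.9, -19.0, 208.3]
tool_rot: [[-0.051, -0.003, -0.999], [0.999, -0.0, -0.051], [-0.0, -1.0, 0.003]]
contact_force: [0.4, -0.1, -1.0]
width: 0.269
time: 9.12
tool_pos: [471.2, 201.5, 236.5]
tool_rot: [[-0.008, 0.009, -1.0], [1.0, 0.001, -0.008], [0.001, -1.0, -0.009]]
contact_force: [0.9, 1.0, -0.6]
width: 0.273
tool [471.1696 201.5365 236.4765] d [-14.1696 211.4635 -11.4765] len 212.24818093300487
now axes dp [0.2116 0.0116 0.0126] rot [ 0.0085 -0.0095  0.001 ]  | target axes dp [0.2117 0.0115 0.0105]
```

```bash
python3 -m creep '{"dp":[[0.05,0,0.005],[0.045,0,0.005],[0.04,0,0],[0.02,0,0],[0,0,0]],"rot":[[0.005,-0.01,0],[0,0,0],[0,0,0],[0,0,0],[0,0,0]]}'; python3 -m creep '{"dp":[[0,0,0]],"rot":[[0,0,0]]}';python3 plan.py 457 413 130 91
```

```text
time: 9.75
tool_pos: [456.7, 364.4, 239.8]
tool_rot: [[-0.023, 0.006, -1.0], [1.0, 0.003, -0.023], [0.002, -1.0, -0.006]]
contact_force: [0.4, -1.1, -0.3]
width: 0.269
time: 9.88
tool_pos: [457.4, 362.5, 239.9]
tool_rot: [[-0.021, 0.006, -1.0], [1.0, 0.001, -0.021], [0.001, -1.0, -0.006]]
contact_force: [0.5, 0.7, -0.3]
width: 0.272
tool [457.3898 362.4843 239.9443] d [  -0.3898   50.5157 -109.9443] len 120.99475735563445
now axes dp [ 0.0504  0.11   -0.    ] rot [0.0061 0.0039 0.0014]  | target axes dp [ 0.0505  0.1099 -0.0005]
```

```bash
python3 -m creep '{"dp":[[0.03,0,0],[0.018,0.03,0],[0,0.03,0],[0,0,0],[0,0,0]],"rot":[[0.005,0.003,0.001],[0,0,0],[0,0,0],[0,0,0],[0,0,0]]}'; python3 plan.py 457 413 75 91
python3 - <<'E'
from h import *
im,p=snap('wrist','w6.png')
a=im[100:300,130:380,::-1];cv2.imwrite('pics/z8.png',cv2.resize(a,None,fx=3,fy=3))
E
```

```text
time: 10.5
tool_pos: [462.0, 402.4, 181.6]
tool_rot: [[-0.005, 0.005, -1.0], [1.0, -0.002, -0.005], [-0.002, -1.0, -0.005]]
contact_force: [0.3, 0.3, -0.5]
width: 0.273
tool [461.9745 402.4204 181.6024] d [  -4.9745   10.5796 -106.6024] len 107.24156715185681
now axes dp [0.0108 0.1066 0.0054] rot [ 0.0047 -0.0122 -0.0017]  | target axes dp [0.0107 0.1066 0.0048]
```

View pics/z8.png

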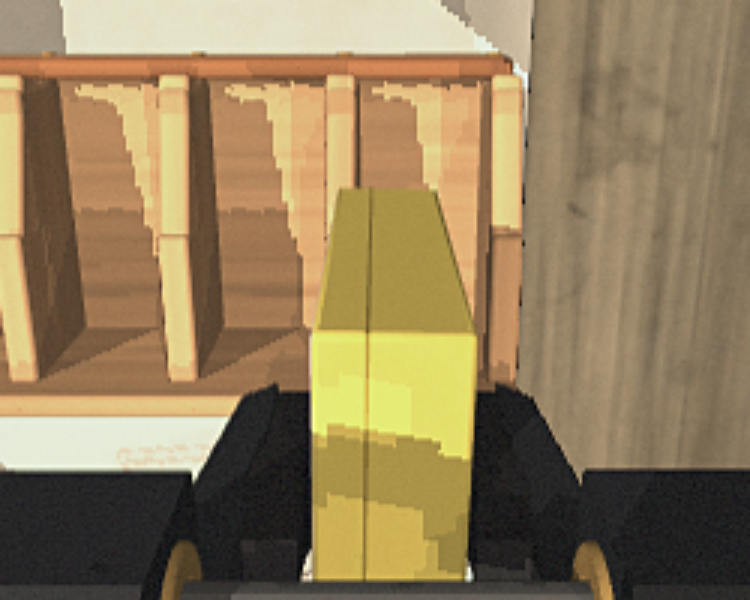

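Run:
```python
from h import *
np.set_printoptions(suppress=True,precision=1)
p=manip.camera_params('wrist')
f=lambda x,y:(x/3+130-.3,y/3+100-.3)
for c in [(22,375),(183,375)]: print('back',ray(p,*f(*c),100))
for c in [(8,240),(174,237),(507,237)]: print('kink',ray(p,*f(*c),100))
print('board',ray(p,*f(100,398),110),ray(p,*f(100,414),110))
print('lip',ray(p,*f(100,58),60),ray(p,*f(100,78),60))
for c in [(8,77),(174,77),(341,77),(507,77)]: print('fr',ray(p,*f(*c),60),ray(p,*f(*c),80))
```

```text
back [504.7 283.5 100. ]
back [504.4 335.9 100. ]
kink [459.  284.7 100. ]
kink [457.7 336.1 100. ]
kink [457.  439.1 100. ]
board [507.8 311.6 110. ] [513.5 311.1 110. ]
lip [407.1 305.7  60. ] [413.7 305.   60. ]
fr [413.5 274.1  60. ] [411.4 282.5  80. ]
fr [413.2 330.   60. ] [411.1 334.7  80. ]
fr [412.9 386.2  60. ] [410.8 387.2  80. ]
fr [412.5 442.   60. ] [410.5 439.4  80. ]
```

```bash
python3 -m creep '{"dp":[[0.009,0,0.003],[0.003,0.015,0],[0,0.015,0],[0,0,0]],"rot":[[0.004,-0.011,-0.002],[0,0,0],[0,0,0],[0,0,0]]}'; python3 plan.py 459 414 75 91
```

```text
time: 11.05
tool_pos: [459.3, 415.5, 151.3]
tool_rot: [[-0.017, 0.002, -1.0], [1.0, 0.002, -0.017], [0.002, -1.0, -0.002]]
contact_force: [0.6, 0.1, -0.7]
width: 0.27
tool [459.3233 415.4991 151.302 ] d [ -0.3233  -1.4991 -76.302 ] len 76.31744733132562
now axes dp [-0.0017  0.0763  0.0005] rot [ 0.0021 -0.0007  0.0022]  | target axes dp [-0.0015  0.0763  0.0003]
```

```bash
python3 -m creep '{"dp":[[-0.001,0.015,0],[0,0.025,0],[0,0.015,0],[0,0,0],[0,0,0]],"rot":[[0.001,0,0.002],[0,0,0],[0,0,0],[0,0,0],[0,0,0]]}'; python3 plan.py 459 414 75 91
```

```text
time: 11.68
tool_pos: [459.8, 414.1, 93.2]
tool_rot: [[-0.016, 0.001, -1.0], [1.0, -0.0, -0.016], [-0.001, -1.0, -0.001]]
contact_force: [-0.2, -0.5, 0.3]
width: 0.267
tool [459.7586 414.0605  93.22  ] d [ -0.7586  -0.0605 -18.22  ] len 18.235907087395308
now axes dp [-0.      0.0182  0.0008] rot [ 0.0011 -0.0012 -0.0005]  | target axes dp [-0.      0.0182  0.0008]
```

```bash
python3 -m creep '{"dp":[[0,0.008,0],[0,0.007,0],[0,0,0],[0,0,0]],"rot":[[0,0,0],[0,0,0],[0,0,0],[0,0,0]]}'; python3 plan.py 459 414 74 91
python3 - <<'E'
from h import *
im,p=snap('wrist','w7.png')
a=im[100:300,130:380,::-1];cv2.imwrite('pics/z9.png',cv2.resize(a,None,fx=3,fy=3))
E
```

```text
time: 12.18
tool_pos: [460.6, 414.8, 78.6]
tool_rot: [[-0.016, 0.003, -1.0], [1.0, 0.001, -0.016], [0.001, -1.0, -0.003]]
contact_force: [1.0, -0.2, 0.5]
width: 0.272
tool [460.5844 414.8225  78.6239] d [-1.5844 -0.8225 -4.6239] len 4.956560133587474
now axes dp [-0.0008  0.0046  0.0016] rot [ 0.0029 -0.0012  0.0013]  | target axes dp [-0.0008  0.0046  0.0016]
```

View pics/z9.png

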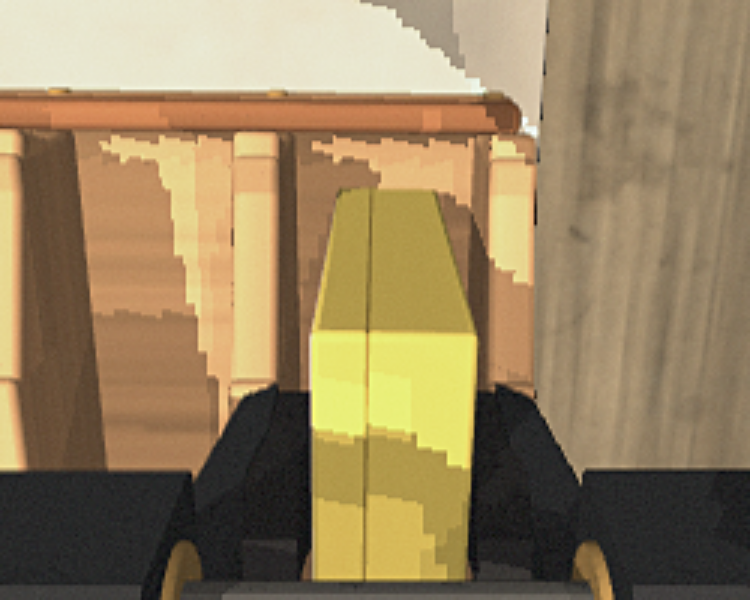

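```bash
python3 -m creep '{"dp":[[0,0.004,0],[0,0,0],[0,0,0]],"rot":[[0.003,0,0.001],[0,0,0],[0,0,0]]}'; python3 plan.py 459 414 74 91
```

```text
time: 12.6
tool_pos: [460.7, 415.0, 74.6]
tool_rot: [[-0.016, -0.0, -1.0], [1.0, 0.001, -0.016], [0.001, -1.0, 0.0]]
contact_force: [-0.0, 0.9, -0.7]
width: 0.269
tool [460.7116 414.9742  74.599 ] d [-1.7116 -0.9742 -0.599 ] len 2.0584819310625075
now axes dp [-0.0009  0.0006  0.0017] rot [-0.0001 -0.0012  0.0005]  | target axes dp [-0.0009  0.0006  0.0017]
```

```bash
python3 -m creep '{"dp":[[0,0.001,0],[0,0,0]],"rot":[[0,0,0],[0,0,0]]}';python3 -m creep '{"dp":[[0,0,0],[0,0,0],[0,0,0]],"rot":[[0,0,0],[0,0,0],[0,0,0]]}' 0.2;  python3 -m creep '{"dp":[[0,-0.015,0],[0,-0.03,0],[0,-0.03,0],[0,-0.03,0],[0,-0.03,0]],"rot":[[0,0,0],[0,0,0],[0,0,0],[0,0,0],[0,0,0]]}';python3 plan.py 482 -73.5 225 93;python3 - <<'E'
from h import *
im,p=snap('wrist','w8.png')
E
```

```text
time: 12.85
tool_pos: [460.8, 415.0, 73.6]
tool_rot: [[-0.016, 0.0, -1.0], [1.0, 0.001, -0.016], [0.001, -1.0, -0.0]]
contact_force: [0.6, 0.3, -1.0]
width: 0.272
time: 13.22
tool_pos: [460.9, 415.2, 73.9]
tool_rot: [[-0.016, 0.0, -1.0], [1.0, 0.001, -0.016], [0.001, -1.0, -0.0]]
contact_force: [0.5, 0.5, 0.1]
width: 0.399
time: 13.85
tool_pos: [460.3, 414.3, 215.1]
tool_rot: [[-0.016, -0.001, -1.0], [1.0, -0.0, -0.016], [-0.0, -1.0, 0.001]]
contact_force: [0.4, 0.0, 0.7]
width: 0.4
tool [460.3093 414.3066 215.1224] d [  21.6907 -487.8066    9.8776] len 488.38846647228587
now axes dp [-0.4881 -0.0098 -0.0139] rot [-0.0007 -0.0363 -0.0002]  | target axes dp [-0.4883 -0.0099  0.0039]
```

View pics/w8.png

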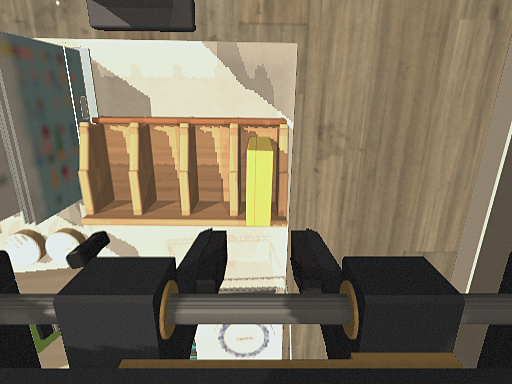

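```bash
python3 -m creep '{"dp":[[-0.04,-0.01,0],[-0.06,0,-0.003],[-0.06,0,-0.003],[-0.06,0,-0.003],[-0.06,0,0]],"rot":[[0,0,0],[0,-0.012,0],[0,-0.012,0],[0,-0.012,0],[0,0,0]]}'; python3 plan.py 482 -72 225 93
```

```text
time: 14.52
tool_pos: [482.3, 135.4, 234.3]
tool_rot: [[-0.062, 0.013, -0.998], [0.998, 0.014, -0.062], [0.013, -1.0, -0.014]]
contact_force: [1.2, -0.2, 0.7]
width: 0.402
tool [482.3171 135.4268 234.3274] d [  -0.3171 -207.4268   -9.3274] len 207.6366492806709
now axes dp [-0.2071  0.0065  0.0133] rot [0.0138 0.0097 0.0128]  | target axes dp [-0.2071  0.0093  0.0112]
```

```bash
python3 -m creep '{"dp":[[-0.05,0,0.003],[-0.05,0,0.003],[-0.05,0,0],[-0.03,0,0],[0,0,0]],"rot":[[0.01,0.008,0.01],[0,0,0],[0,0,0],[0,0,0],[0,0,0]]}';python3 -m creep '{"dp":[[0,0,0]],"rot":[[0,0,0]]}'; python3 plan.py 482 -72 150 93
```

```text
time: 15.15
tool_pos: [486.7, -56.0, 238.6]
tool_rot: [[-0.044, 0.012, -0.999], [0.999, 0.004, -0.044], [0.003, -1.0, -0.012]]
contact_force: [0.3, 0.9, -0.3]
width: 0.401
time: 15.28
tool_pos: [486.9, -54.9, 239.1]
tool_rot: [[-0.045, 0.012, -0.999], [0.999, 0.005, -0.045], [0.004, -1.0, -0.013]]
contact_force: [-0.2, -0.7, 1.1]
width: 0.404
tool [486.8676 -54.9457 239.1107] d [ -4.8676 -17.0543 -89.1107] len 90.85850559855085
now axes dp [-0.0172  0.089   0.0068] rot [ 0.0127 -0.0075  0.0042]  | target axes dp [-0.0168  0.0891  0.0058]
```

```bash
python3 -m creep '{"dp":[[-0.016,0,0.006],[0,0.04,0],[0,0.05,0],[0,0,0],[0,0,0]],"rot":[[0.011,-0.007,0.003],[0,0,0],[0,0,0],[0,0,0],[0,0,0]]}'; python3 plan.py 482 -72 115 93;python3 - <<'E'
from h import *
im,p=snap('wrist','w9.png')
a=im[120:300,150:350,::-1];cv2.imwrite('pics/z10.png',cv2.resize(a,None,fx=3,fy=3))
E
```

```text
time: 15.9
tool_pos: [483.4, -70.0, 149.9]
tool_rot: [[-0.06, 0.004, -0.998], [0.998, 0.001, -0.06], [0.001, -1.0, -0.004]]
contact_force: [-0.6, 0.2, -0.0]
width: 0.396
tool [483.363  -69.9711 149.9151] d [ -1.363   -2.0289 -34.9151] len 35.000581389139796
now axes dp [-0.002   0.0349  0.0016] rot [0.0043 0.0079 0.0011]  | target axes dp [-0.002   0.0349  0.0015]
```

View pics/z10.png

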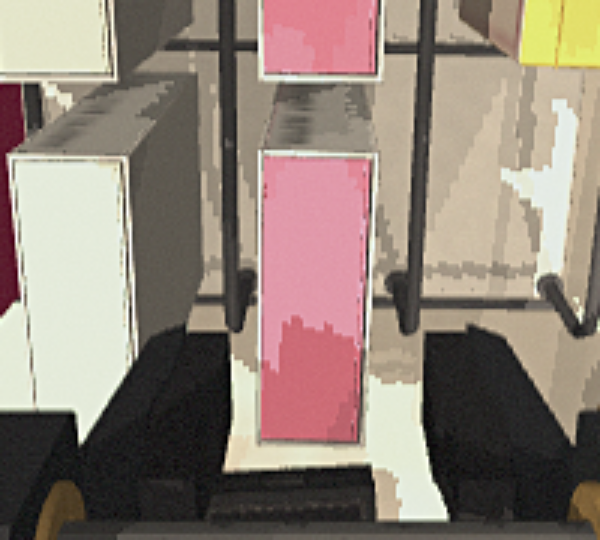

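```bash
cat > box.py <<'E'
import sys
from h import *
# box.py ox oy scale z  x y x y ...
np.set_printoptions(suppress=True,precision=1)
a=[float(v) for v in sys.argv[1:]]; p=manip.camera_params('wrist'); ox,oy,k,z=a[:4]
X=np.array([ray(p,a[i]/k+ox-.3,a[i+1]/k+oy-.3,z) for i in range(4,len(a),2)])
print(X, 'mean',X.mean(0),'tool',manip.observe()['tool_pos'])
E
python3 box.py 150 120 3 155 259 153 375 153 360 442 258 442
python3 box.py 150 120 3 155 128 155 136 360
```

```text
[[449.4 -86.1 155. ]
 [448.  -62.2 155. ]
 [516.4 -60.3 155. ]
 [517.8 -83.7 155. ]] mean [482.9 -73.1 155. ] tool [483.2 -69.9 149.9]
[[ 451.5 -113.   155. ]
 [ 498.5 -111.6  155. ]] mean [ 475.  -112.3  155. ] tool [483.2 -69.9 149.9]
```

```bash
python3 -m creep '{"dp":[[-0.002,0.01,0.001],[0,0.015,0],[0,0,0],[0,0,0]],"rot":[[0.004,0.007,0.001],[0,0,0],[0,0,0],[0,0,0]]}'; python3 plan.py 482 -71.5 75 93
```

```text
time: 16.45
tool_pos: [484.3, -72.0, 125.9]
tool_rot: [[-0.053, 0.005, -0.999], [0.999, 0.0, -0.053], [0.0, -1.0, -0.005]]
contact_force: [0.5, 0.1, -0.9]
width: 0.4
tool [484.3411 -72.0401 125.8518] d [ -2.3411   0.5401 -50.8518] len 50.90852835651067
now axes dp [0.0007 0.0508 0.0025] rot [0.0046 0.001  0.0001]  | target axes dp [0.0007 0.0509 0.0023]
```

```bash
python3 -m creep '{"dp":[[0,0.01,0.002],[0,0.015,0],[0,0.012,0],[0,0,0],[0,0,0]],"rot":[[0.004,0.001,0],[0,0,0],[0,0,0],[0,0,0],[0,0,0]]}'; python3 plan.py 482 -71.5 75 93
```

```text
time: 17.08
tool_pos: [482.0, -72.1, 85.9]
tool_rot: [[-0.052, -0.001, -0.999], [0.999, 0.0, -0.052], [0.0, -1.0, 0.001]]
contact_force: [-0.4, 0.9, -0.1]
width: 0.401
tool [481.9712 -72.0865  85.8573] d [  0.0288   0.5865 -10.8573] len 10.873181154258521
now axes dp [ 0.0006  0.0109 -0.0001] rot [-0.0006  0.      0.0002]  | target axes dp [ 0.0006  0.0109 -0.0001]
```

```bash
python3 -m creep '{"dp":[[0,0.01,0],[0,0,0]],"rot":[[0,0,0],[0,0,0]]}';python3 -m creep '{"dp":[[0,0,0],[0,0,0],[0,0,0],[0,0,0]],"rot":[[0,0,0],[0,0,0],[0,0,0],[0,0,0]]}' 1 15; python3 -m creep '{"dp":[[0,-0.01,0],[0,-0.03,0],[0,-0.03,0],[0,-0.03,0],[0,-0.03,0]],"rot":[[0,0,0],[0,0,0],[0,0,0],[0,0,0],[0,0,0]]}';python3 plan.py 459.6 362 225 91
```

```text
time: 17.32
tool_pos: [482.3, -72.1, 75.6]
tool_rot: [[-0.052, 0.0, -0.999], [0.999, 0.0, -0.052], [0.0, -1.0, -0.0]]
contact_force: [0.1, -0.2, 0.7]
width: 0.403
time: 17.82
tool_pos: [482.6, -72.1, 75.9]
tool_rot: [[-0.052, 0.001, -0.999], [0.999, 0.0, -0.052], [0.0, -1.0, -0.001]]
contact_force: [-0.0, 0.2, -0.1]
width: 0.291
time: 18.45
tool_pos: [480.8, -72.3, 210.4]
tool_rot: [[-0.052, -0.003, -0.999], [0.999, -0.0, -0.052], [0.0, -1.0, 0.003]]
contact_force: [-0.9, 0.3, -0.4]
width: 0.296
tool [480.7944 -72.2723 210.4165] d [-21.1944 434.2723  14.5835] len 435.03368373270234
now axes dp [ 0.4348 -0.0145 -0.0013] rot [-0.0025  0.0343  0.0001]  | target axes dp [ 0.4346 -0.0146  0.0136]
```

```bash
python3 -m creep '{"dp":[[0.02,-0.015,0],[0.04,0,0],[0.055,0,0],[0.06,0,0],[0.06,0,0]],"rot":[[0,0,0],[0,0,0],[0,0.008,0],[0,0.008,0],[0,0.008,0]]}'; python3 plan.py 459.6 362 225 91
```

```text
time: 19.08
tool_pos: [474.0, 162.8, 233.2]
tool_rot: [[-0.014, 0.009, -1.0], [1.0, -0.0, -0.014], [-0.0, -1.0, -0.009]]
contact_force: [1.3, -0.0, -0.4]
width: 0.293
tool [473.9656 162.8118 233.1764] d [-14.3656 199.1882  -8.1764] len 199.8728696421289
now axes dp [0.1994 0.008  0.0117] rot [ 0.0092 -0.0036 -0.0002]  | target axes dp [0.1994 0.0082 0.0109]
```

```bash
python3 -m creep '{"dp":[[0.05,0,0.005],[0.055,0,0.005],[0.05,0,0],[0.03,0,0],[0,0,0]],"rot":[[0.006,-0.006,0],[0,0,0],[0,0,0],[0,0,0],[0,0,0]]}'; python3 -m creep '{"dp":[[0,0,0]],"rot":[[0,0,0]]}';python3 plan.py 459.6 362 150 91
```

```text
time: 19.7
tool_pos: [457.6, 358.5, 236.8]
tool_rot: [[-0.027, 0.006, -1.0], [1.0, 0.003, -0.027], [0.003, -1.0, -0.006]]
contact_force: [0.2, -0.7, -0.2]
width: 0.298
time: 19.82
tool_pos: [457.9, 357.3, 237.1]
tool_rot: [[-0.026, 0.006, -1.0], [1.0, 0.002, -0.026], [0.002, -1.0, -0.006]]
contact_force: [-1.1, 0.4, -0.5]
width: 0.296
tool [457.9146 357.3027 237.0725] d [  1.6854   4.6973 -87.0725] len 87.21544465173913
now axes dp [ 0.0045  0.0871 -0.0013] rot [0.0062 0.0084 0.0017]  | target axes dp [ 0.0047  0.0871 -0.0018]
```

```bash
python3 -m creep '{"dp":[[0.004,0.01,-0.002],[0,0.03,0],[0,0.035,0],[0,0,0],[0,0,0]],"rot":[[0.005,0.008,0.002],[0,0,0],[0,0,0],[0,0,0],[0,0,0]]}'; python3 plan.py 459.6 362 76 91
python3 - <<'E'
from h import *
im,p=snap('wrist','w10.png')
a=im[100:300,130:380,::-1];cv2.imwrite('pics/z11.png',cv2.resize(a,None,fx=3,fy=3))
E
```

```text
time: 20.45
tool_pos: [463.1, 356.5, 160.9]
tool_rot: [[-0.008, 0.003, -1.0], [1.0, -0.001, -0.008], [-0.001, -1.0, -0.003]]
contact_force: [0.4, 0.1, -1.3]
width: 0.293
tool [463.1073 356.4918 160.93  ] d [ -3.5073   5.5082 -84.93  ] len 85.18065011947681
now axes dp [0.0057 0.0849 0.0037] rot [ 0.0027 -0.0091 -0.0015]  | target axes dp [0.0056 0.0849 0.0034]
```

View pics/z11.png

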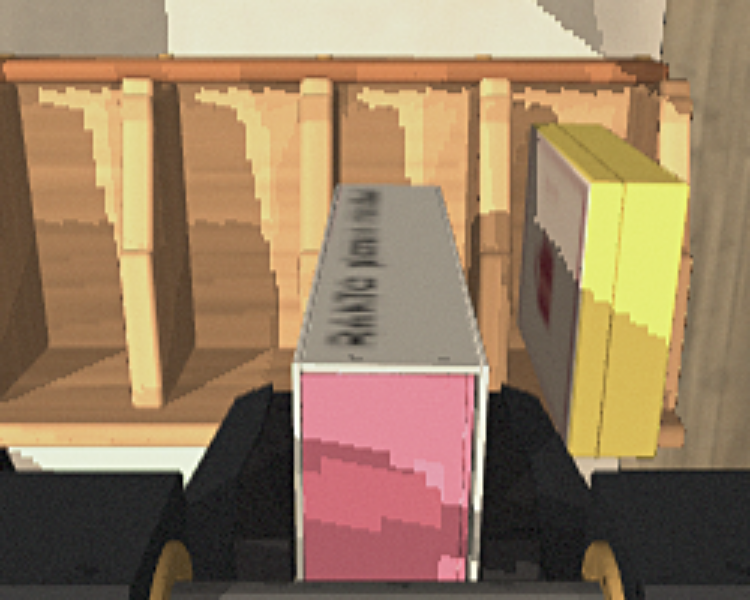

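```bash
python3 -m creep '{"dp":[[0.006,0,0.003],[0,0.005,0],[0,0,0]],"rot":[[0.002,-0.009,-0.001],[0,0,0],[0,0,0]]}'; python3 plan.py 459.6 362 76 91
```

```text
time: 20.88
tool_pos: [460.8, 364.0, 158.1]
tool_rot: [[-0.018, 0.003, -1.0], [1.0, 0.002, -0.018], [0.002, -1.0, -0.003]]
contact_force: [-0.6, 1.1, 0.2]
width: 0.295
tool [460.8153 363.9589 158.0601] d [ -1.2153  -1.9589 -82.0601] len 82.09249236571407
now axes dp [-0.0021  0.0821  0.0015] rot [0.0033 0.0007 0.0023]  | target axes dp [-0.0019  0.0821  0.0012]
```

```bash
python3 -m creep '{"dp":[[-0.002,0.012,0.001],[0,0.03,0],[0,0.02,0],[0,0,0],[0,0,0]],"rot":[[0.003,0.001,0.002],[0,0,0],[0,0,0],[0,0,0],[0,0,0]]}'; python3 plan.py 459.6 362 76 91
```

```text
time: 21.5
tool_pos: [459.8, 361.2, 93.1]
tool_rot: [[-0.017, -0.0, -1.0], [1.0, -0.0, -0.017], [-0.0, -1.0, 0.0]]
contact_force: [0.3, 0.2, -0.7]
width: 0.297
tool [459.8075 361.226   93.0981] d [ -0.2075   0.774  -17.0981] len 17.1168486907136
now axes dp [0.0008 0.0171 0.0002] rot [-0.0001 -0.0009 -0.0004]  | target axes dp [0.0008 0.0171 0.0002]
```

```bash
python3 -m creep '{"dp":[[0.001,0.008,0],[0,0.006,0],[0,0,0],[0,0,0]],"rot":[[0,0,0],[0,0,0],[0,0,0],[0,0,0]]}'; python3 plan.py 459.6 362 76 91
```

```text
time: 22.0
tool_pos: [460.6, 363.0, 79.7]
tool_rot: [[-0.016, 0.002, -1.0], [1.0, 0.001, -0.016], [0.001, -1.0, -0.002]]
contact_force: [0.9, -0.4, -0.3]
width: 0.294
tool [460.6443 363.0114  79.6724] d [-1.0443 -1.0114 -3.6724] len 3.9496440811657054
now axes dp [-0.001   0.0037  0.0011] rot [ 0.0018 -0.001   0.0014]  | target axes dp [-0.001   0.0037  0.0011]
```

```bash
python3 -m creep '{"dp":[[0,0.004,0],[0,0.0,0],[0,0,0]],"rot":[[0.002,0,0.001],[0,0,0],[0,0,0]]}';python3 -m creep '{"dp":[[0,0,0],[0,0,0],[0,0,0]],"rot":[[0,0,0],[0,0,0],[0,0,0]]}' 0.23;  python3 -m creep '{"dp":[[0,-0.015,0],[0,-0.03,0],[0,-0.03,0],[0,-0.03,0],[0,-0.03,0]],"rot":[[0,0,0],[0,0,0],[0,0,0],[0,0,0],[0,0,0]]}';python3 plan.py 485.5 -121.5 225 93;python3 - <<'E'
from h import *
im,p=snap('wrist','w11.png')
E
```

```text
time: 22.38
tool_pos: [460.9, 363.2, 75.8]
tool_rot: [[-0.016, 0.0, -1.0], [1.0, 0.001, -0.016], [0.001, -1.0, -0.0]]
contact_force: [-0.3, 0.5, -1.0]
width: 0.292
time: 22.75
tool_pos: [461.1, 363.4, 76.0]
tool_rot: [[-0.017, 0.001, -1.0], [1.0, 0.001, -0.017], [0.001, -1.0, -0.001]]
contact_force: [0.2, -0.3, -0.3]
width: 0.388
time: 23.38
tool_pos: [460.3, 362.5, 217.2]
tool_rot: [[-0.016, -0.001, -1.0], [1.0, -0.0, -0.016], [-0.0, -1.0, 0.001]]
contact_force: [0.8, -0.7, 0.5]
width: 0.385
tool [460.278  362.4687 217.2385] d [  25.222  -483.9687    7.7615] len 484.6875832748024
now axes dp [-0.4843 -0.0077 -0.0173] rot [-0.0007 -0.0361 -0.    ]  | target axes dp [-0.4846 -0.0078  0.0001]
```

View pics/w11.png

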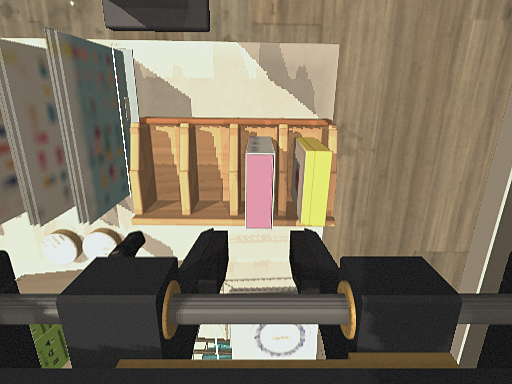

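Green stands in its slot at (260,185), upright next to yellow (314,180). Now red.

```bash
python3 -m creep '{"dp":[[-0.04,-0.01,0],[-0.06,0,-0.003],[-0.06,0,-0.003],[-0.06,0,-0.003],[-0.06,0,0]],"rot":[[0,0,0],[0,-0.009,0],[0,-0.009,0],[0,-0.009,0],[0,0,0]]}' 0.2; python3 plan.py 485.5 -121.5 225 93
```

```text
time: 24.05
tool_pos: [481.7, 83.1, 236.4]
tool_rot: [[-0.054, 0.014, -0.998], [0.998, 0.013, -0.053], [0.012, -1.0, -0.014]]
contact_force: [0.8, 1.1, 0.4]
width: 0.401
tool [481.7161  83.1486 236.4064] d [   3.7839 -204.6486  -11.4064] len 205.00116697881597
now axes dp [-0.2047  0.0089  0.0073] rot [0.0144 0.0012 0.0119]  | target axes dp [-0.2046  0.0114  0.0069]
```

```bash
python3 -m creep '{"dp":[[-0.05,0,0.002],[-0.05,0,0.002],[-0.05,0,0],[-0.03,0,0],[0,0,0]],"rot":[[0.006,0.003,0.006],[0,0,0],[0,0,0],[0,0,0],[0,0,0]]}';python3 -m creep '{"dp":[[0,0,0]],"rot":[[0,0,0]]}'; python3 plan.py 485.5 -121.5 150 93
```

```text
time: 24.68
tool_pos: [486.7, -108.2, 240.2]
tool_rot: [[-0.041, 0.016, -0.999], [0.999, 0.007, -0.041], [0.006, -1.0, -0.016]]
contact_force: [0.3, 1.0, -0.3]
width: 0.402
time: 24.8
tool_pos: [486.8, -107.2, 240.6]
tool_rot: [[-0.042, 0.016, -0.999], [0.999, 0.007, -0.042], [0.007, -1.0, -0.017]]
contact_force: [-0.3, 0.7, 1.3]
width: 0.4
tool [ 486.8363 -107.1505  240.6477] d [ -1.3363 -14.3495 -90.6477] len 91.78620261561097
now axes dp [-0.0149  0.0905  0.0035] rot [ 0.0168 -0.0107  0.0066]  | target axes dp [-0.0143  0.0906  0.0021]
```

```bash
python3 -m creep '{"dp":[[-0.016,0,0.003],[0,0.04,0],[0,0.05,0],[0,0,0],[0,0,0]],"rot":[[0.015,-0.01,0.006],[0,0,0],[0,0,0],[0,0,0],[0,0,0]]}'; python3 plan.py 485.5 -121.5 115 93;python3 - <<'E'
from h import *
im,p=snap('wrist','w12.png')
a=im[120:300,150:350,::-1];cv2.imwrite('pics/z12.png',cv2.resize(a,None,fx=3,fy=3))
E
```

```text
time: 25.42
tool_pos: [487.4, -122.0, 151.5]
tool_rot: [[-0.061, 0.004, -0.998], [0.998, -0.0, -0.061], [-0.0, -1.0, -0.004]]
contact_force: [0.2, 0.3, 0.4]
width: 0.403
tool [ 487.4301 -121.9942  151.4842] d [ -1.9301   0.4942 -36.4842] len 36.53859671749835
now axes dp [0.0006 0.0365 0.0021] rot [ 0.0042  0.0089 -0.0003]  | target axes dp [0.0006 0.0365 0.0019]
```

View pics/z12.png

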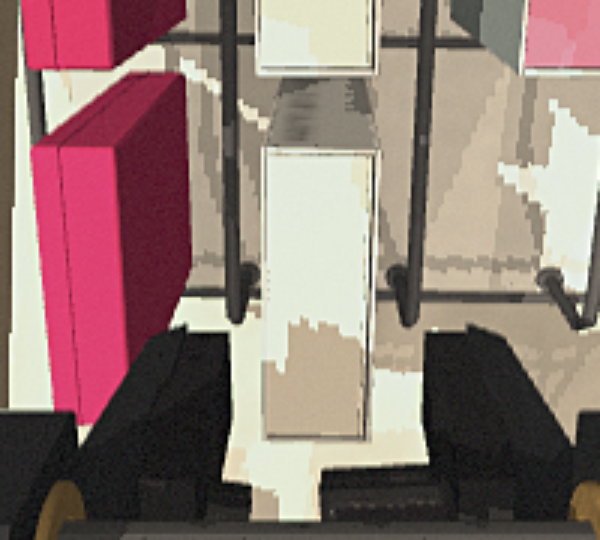

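```bash
python3 box.py 150 120 3 155 265 149 380 149 367 437 265 437;python3 -m creep '{"dp":[[-0.001,0.012,0.002],[0,0.02,0],[0,0.01,0],[0,0,0],[0,0,0]],"rot":[[0.004,0.008,0],[0,0,0],[0,0,0],[0,0,0],[0,0,0]]}'; python3 plan.py 485.5 -122.5 75 93
```

```text
[[ 453.  -137.   155. ]
 [ 451.5 -113.2  155. ]
 [ 520.  -110.7  155. ]
 [ 521.5 -134.2  155. ]] mean [ 486.5 -123.7  155. ] tool [ 487.3 -121.8  151.5]
time: 26.1
tool_pos: [488.6, -123.5, 111.7]
tool_rot: [[-0.053, 0.007, -0.999], [0.999, -0.001, -0.053], [-0.001, -1.0, -0.007]]
contact_force: [-0.6, -0.0, 0.1]
width: 0.4
tool [ 488.6264 -123.5459  111.7204] d [ -3.1264   1.0459 -36.7204] len 36.868129450641455
now axes dp [0.0012 0.0367 0.0033] rot [ 0.0073  0.0005 -0.001 ]  | target axes dp [0.0012 0.0367 0.0031]
```

```bash
python3 -m creep '{"dp":[[0.001,0.01,0.003],[0,0.015,0],[0,0.005,0],[0,0,0],[0,0,0]],"rot":[[0.006,0,-0.001],[0,0,0],[0,0,0],[0,0,0],[0,0,0]]}'; python3 plan.py 485.5 -122.5 75 93
```

```text
time: 26.72
tool_pos: [485.7, -122.7, 79.9]
tool_rot: [[-0.053, 0.001, -0.999], [0.999, 0.0, -0.053], [0.0, -1.0, -0.001]]
contact_force: [0.4, -0.5, -0.1]
width: 0.401
tool [ 485.7291 -122.6978   79.9435] d [-0.2291  0.1978 -4.9435] len 4.95273226034895
now axes dp [0.0002 0.0049 0.0002] rot [0.0014 0.0005 0.0001]  | target axes dp [0.0002 0.0049 0.0002]
```

```bash
python3 -m creep '{"dp":[[0,0.005,0],[0,0,0]],"rot":[[0.001,0,0],[0,0,0]]}';python3 -m creep '{"dp":[[0,0,0],[0,0,0],[0,0,0],[0,0,0]],"rot":[[0,0,0],[0,0,0],[0,0,0],[0,0,0]]}' 1 15; python3 -m creep '{"dp":[[0,-0.01,0],[0,-0.03,0],[0,-0.03,0],[0,-0.03,0],[0,-0.03,0]],"rot":[[0,0,0],[0,0,0],[0,0,0],[0,0,0],[0,0,0]]}';python3 plan.py 460.3 310 225 91
```

```text
time: 26.98
tool_pos: [486.1, -122.7, 75.0]
tool_rot: [[-0.053, 0.001, -0.999], [0.999, -0.0, -0.053], [-0.0, -1.0, -0.001]]
contact_force: [-0.2, -0.4, 0.0]
width: 0.401
time: 27.48
tool_pos: [486.2, -122.7, 75.2]
tool_rot: [[-0.053, 0.001, -0.999], [0.999, -0.0, -0.053], [-0.0, -1.0, -0.001]]
contact_force: [-0.3, 0.4, -0.8]
width: 0.29
time: 28.1
tool_pos: [484.3, -122.7, 209.6]
tool_rot: [[-0.052, -0.002, -0.999], [0.999, 0.0, -0.052], [0.0, -1.0, 0.002]]
contact_force: [0.3, 0.5, -0.5]
width: 0.286
tool [ 484.2743 -122.7231  209.5586] d [-23.9743 432.7231  15.4414] len 433.66167808931885
now axes dp [ 0.4334 -0.0153  0.0014] rot [-0.0023  0.0347  0.0003]  | target axes dp [ 0.4331 -0.0154  0.0164]
```

```bash
python3 -m creep '{"dp":[[0.02,-0.015,0],[0.04,0,0],[0.055,0,0],[0.06,0,0],[0.06,0,0]],"rot":[[0,0,0],[0,0,0],[0,0.008,0],[0,0.008,0],[0,0.008,0]]}'; python3 plan.py 460.3 310 225 91
```

```text
time: 28.72
tool_pos: [477.0, 112.1, 232.0]
tool_rot: [[-0.014, 0.009, -1.0], [1.0, -0.001, -0.014], [-0.001, -1.0, -0.009]]
contact_force: [1.1, 0.1, -1.5]
width: 0.291
tool [477.0316 112.0917 232.0495] d [-16.7316 197.9083  -7.0495] len 198.73938490287318
now axes dp [0.1981 0.0067 0.0139] rot [ 0.0094 -0.003  -0.0012]  | target axes dp [0.1982 0.007  0.0133]
```

```bash
python3 -m creep '{"dp":[[0.05,0,0.005],[0.055,0,0.005],[0.05,0,0],[0.03,0,0],[0,0,0]],"rot":[[0.006,-0.003,0],[0,0,0],[0,0,0],[0,0,0],[0,0,0]]}'; python3 -m creep '{"dp":[[0,0,0]],"rot":[[0,0,0]]}';python3 plan.py 460.3 310 155 91
```

```text
time: 29.35
tool_pos: [461.4, 307.8, 235.5]
tool_rot: [[-0.024, 0.007, -1.0], [1.0, 0.002, -0.024], [0.002, -1.0, -0.007]]
contact_force: [-0.2, -0.8, -0.7]
width: 0.293
time: 29.48
tool_pos: [461.6, 306.6, 235.9]
tool_rot: [[-0.024, 0.007, -1.0], [1.0, 0.001, -0.024], [0.001, -1.0, -0.007]]
contact_force: [-0.6, -0.9, -1.3]
width: 0.29
tool [461.6156 306.6312 235.8552] d [ -1.3156   3.3688 -80.8552] len 80.93604313810043
now axes dp [0.0033 0.0808 0.0018] rot [0.007  0.0061 0.0009]  | target axes dp [0.0034 0.0809 0.0013]
```

```bash
python3 -m creep '{"dp":[[0.006,0.01,0],[0.002,0.03,0],[0,0.03,0],[0,0,0],[0,0,0]],"rot":[[0.006,0.005,0.001],[0,0,0],[0,0,0],[0,0,0],[0,0,0]]}'; python3 plan.py 460.3 310 76 91
python3 - <<'E'
from h import *
im,p=snap('wrist','w13.png')
a=im[100:300,130:380,::-1];cv2.imwrite('pics/z13.png',cv2.resize(a,None,fx=3,fy=3))
E
```

```text
time: 30.1
tool_pos: [463.6, 310.4, 164.4]
tool_rot: [[-0.01, 0.002, -1.0], [1.0, -0.001, -0.01], [-0.001, -1.0, -0.002]]
contact_force: [0.6, -0.8, 0.3]
width: 0.295
tool [463.6466 310.4078 164.3532] d [ -3.3466  -0.4078 -88.3532] len 88.41745430261253
now axes dp [-0.0003  0.0883  0.0035] rot [ 0.0016 -0.0078 -0.0011]  | target axes dp [-0.0003  0.0884  0.0034]
```

View pics/z13.png

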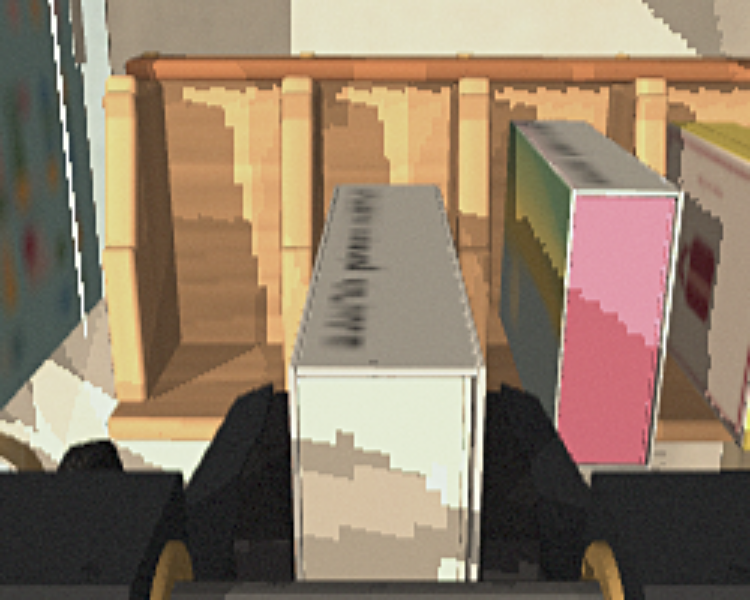

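```bash
python3 -m creep '{"dp":[[0,0.012,0.003],[0,0.03,0],[0,0.025,0],[0,0,0],[0,0,0]],"rot":[[0.001,-0.008,-0.001],[0,0,0],[0,0,0],[0,0,0],[0,0,0]]}'; python3 plan.py 460.3 310 76 91
```

```text
time: 30.78
tool_pos: [462.2, 311.9, 98.2]
tool_rot: [[-0.019, 0.005, -1.0], [1.0, 0.004, -0.019], [0.004, -1.0, -0.005]]
contact_force: [-0.2, -0.1, -0.7]
width: 0.293
tool [462.2294 311.9317  98.1945] d [ -1.9294  -1.9317 -22.1945] len 22.361790331539694
now axes dp [-0.002   0.0222  0.0021] rot [0.0053 0.0014 0.0042]  | target axes dp [-0.0019  0.0222  0.002 ]
```

```bash
python3 -m creep '{"dp":[[-0.002,0.01,0.002],[0,0.008,0],[0,0,0],[0,0,0]],"rot":[[0.005,0.001,0.004],[0,0,0],[0,0,0],[0,0,0]]}'; python3 plan.py 460.3 310 76 91
```

```text
time: 31.28
tool_pos: [461.3, 310.6, 80.8]
tool_rot: [[-0.018, 0.002, -1.0], [1.0, 0.002, -0.018], [0.002, -1.0, -0.002]]
contact_force: [-0.1, 0.4, -0.8]
width: 0.294
tool [461.2618 310.6438  80.8245] d [-0.9618 -0.6438 -4.8245] len 4.961400480298134
now axes dp [-0.0006  0.0048  0.001 ] rot [0.0024 0.0004 0.0019]  | target axes dp [-0.0006  0.0048  0.001 ]
```

```bash
python3 -m creep '{"dp":[[0,0.005,0.001],[0,0,0],[0,0,0]],"rot":[[0.002,0,0.002],[0,0,0],[0,0,0]]}';python3 -m creep '{"dp":[[0,0,0],[0,0,0],[0,0,0]],"rot":[[0,0,0],[0,0,0],[0,0,0]]}' 0.2;  python3 -m creep '{"dp":[[0,-0.015,0],[0,-0.03,0],[0,-0.03,0],[0,-0.03,0],[0,-0.03,0]],"rot":[[0,0,0],[0,0,0],[0,0,0],[0,0,0],[0,0,0]]}';python3 plan.py 488.5 -175.5 225 93;python3 - <<'E'
from h import *
im,p=snap('wrist','w14.png')
E
```

```text
time: 31.65
tool_pos: [460.4, 310.9, 75.8]
tool_rot: [[-0.018, 0.001, -1.0], [1.0, 0.0, -0.018], [0.0, -1.0, -0.001]]
contact_force: [-0.8, -0.9, -0.8]
width: 0.291
time: 32.02
tool_pos: [460.7, 311.1, 76.1]
tool_rot: [[-0.018, 0.001, -1.0], [1.0, 0.001, -0.018], [0.001, -1.0, -0.001]]
contact_force: [-0.6, -0.2, -0.3]
width: 0.398
time: 32.65
tool_pos: [459.8, 310.3, 217.5]
tool_rot: [[-0.018, 0.0, -1.0], [1.0, -0.0, -0.018], [-0.0, -1.0, -0.0]]
contact_force: [-0.3, 1.1, -0.2]
width: 0.404
tool [459.8274 310.2509 217.4934] d [  28.6726 -485.7509    7.5066] len 486.6543425752972
now axes dp [-0.4862 -0.0073 -0.0201] rot [ 0.0001 -0.0348 -0.0003]  | target axes dp [-0.4866 -0.0075 -0.0032]
```

View pics/w14.png

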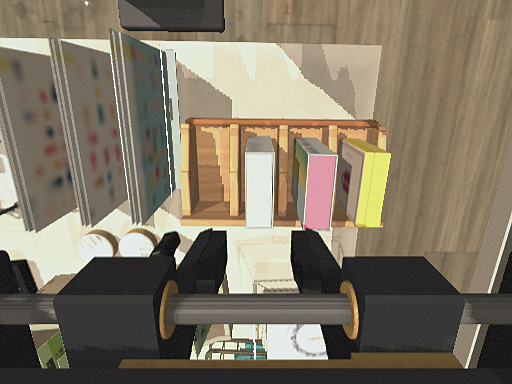

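```bash
python3 -m creep '{"dp":[[-0.04,-0.01,0],[-0.06,0,-0.003],[-0.06,0,-0.003],[-0.06,0,-0.003],[-0.06,0,0]],"rot":[[0,0,0],[0,-0.009,0],[0,-0.009,0],[0,-0.009,0],[0,0,0]]}'; python3 plan.py 488.5 -175.5 225 93
```

```text
time: 33.33
tool_pos: [482.1, 30.5, 236.8]
tool_rot: [[-0.055, 0.015, -0.998], [0.998, 0.011, -0.055], [0.01, -1.0, -0.016]]
contact_force: [0.2, -0.6, -0.1]
width: 0.399
tool [482.0527  30.5049 236.8013] d [   6.4473 -206.0049  -11.8013] len 206.4433766195034
now axes dp [-0.2062  0.0096  0.0051] rot [0.0158 0.0028 0.0103]  | target axes dp [-0.2061  0.0118  0.0043]
```

```bash
python3 -m creep '{"dp":[[-0.05,0,0.002],[-0.05,0,0.002],[-0.05,0,0],[-0.035,0,0],[0,0,0]],"rot":[[0.006,0.003,0.006],[0,0,0],[0,0,0],[0,0,0],[0,0,0]]}';python3 -m creep '{"dp":[[0,0,0]],"rot":[[0,0,0]]}'; python3 plan.py 488.5 -176 150 93
```

```text
time: 33.95
tool_pos: [487.1, -166.1, 240.9]
tool_rot: [[-0.043, 0.017, -0.999], [0.999, 0.004, -0.043], [0.003, -1.0, -0.017]]
contact_force: [-0.4, -0.1, 0.0]
width: 0.398
time: 34.08
tool_pos: [487.2, -165.3, 241.3]
tool_rot: [[-0.044, 0.018, -0.999], [0.999, 0.005, -0.043], [0.004, -1.0, -0.018]]
contact_force: [-1.1, -0.1, 0.3]
width: 0.4
tool [ 487.2401 -165.2623  241.3243] d [  1.2599 -10.7377 -91.3243] len 91.96201066052006
now axes dp [-0.0112  0.0913  0.0008] rot [ 0.0178 -0.0089  0.0041]  | target axes dp [-0.0108  0.0913 -0.0007]
```

Run:
```python
import cv2
a=cv2.imread('pics/scene0.png')[140:220,140:290]; cv2.imwrite('pics/z14.png',cv2.resize(a,None,fx=5,fy=5,interpolation=cv2.INTER_CUBIC))
a=cv2.imread('pics/top0.png')[155:255,240:360]; cv2.imwrite('pics/z15.png',cv2.resize(a,None,fx=5,fy=5,interpolation=cv2.INTER_CUBIC))
from h import *
im,p=snap('wrist','w15.png')
```

```text
(no output)
```

View pics/z14.png

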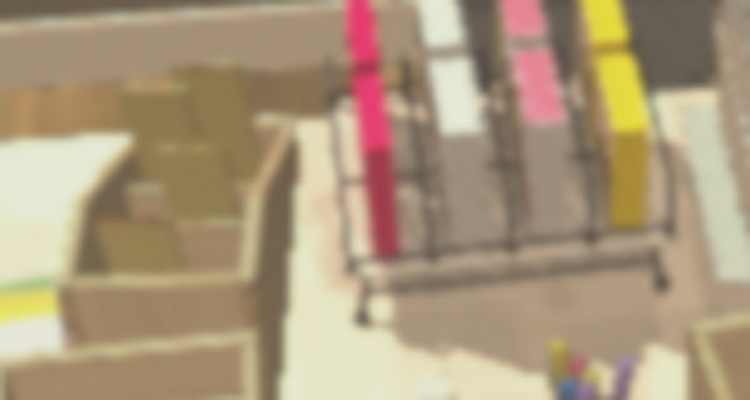

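View pics/z15.png

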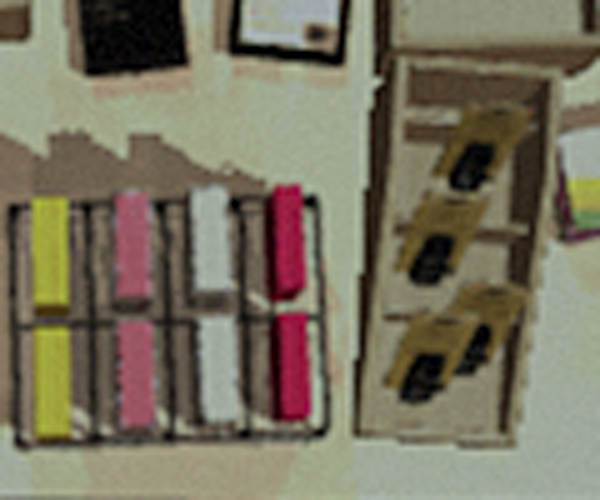

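View pics/w15.png

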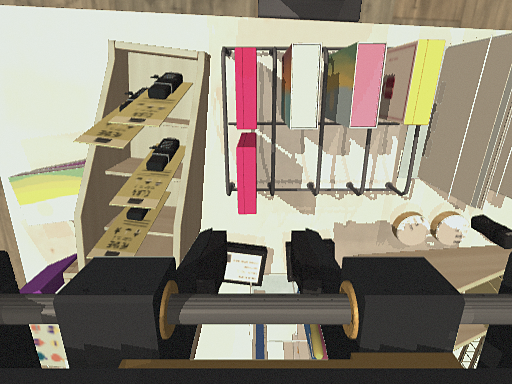

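Run:
```python
from h import *
np.set_printoptions(suppress=True,precision=1)
p=manip.camera_params('top'); q=manip.camera_params('scene')
def tri(P1,a,P2,b):
    A=[];B=[]
    for P,(u,v) in((P1,a),(P2,b)):
        M=np.array(P['camera_matrix'])@np.c_[P['R'],np.array(P['t']).ravel()]
        for r,w in((0,u),(1,v)): A.append((w*M[2]-M[r])[:3]);B.append(-(w*M[2]-M[r])[3])
    A=np.array(A);B=np.array(B);x=np.linalg.lstsq(A,B,rcond=None)[0];return x,proj(P1,x)-a,proj(P2,x)-b
w=manip.camera_params('wrist')
print(tri(p,(319,167),q,(189,196)));print(tri(p,(311.6,242),q,(198.2,165)))
print(tri(p,(311.6,242),w,(204,53)))
```

```text
(array([ 610.6, -253.4,  129.5]), array([0.3, 0. ]), array([0.4, 0. ]))
(array([ 363.7, -236.4,   29. ]), array([-0.4, -0. ]), array([-0.5, -0. ]))
(array([ 364.7, -240.3,    7.1]), array([-0.,  0.]), array([-0.2,  0.1]))
```

```bash
python3 -m creep '{"dp":[[-0.011,0,0.002],[0,0.04,0],[0,0.05,0],[0,0,0],[0,0,0]],"rot":[[0.016,-0.009,0.004],[0,0,0],[0,0,0],[0,0,0],[0,0,0]]}' 0.25; python3 plan.py 488.5 -176 115 93;python3 - <<'E'
from h import *
im,p=snap('wrist','w16.png')
a=im[120:300,150:350,::-1];cv2.imwrite('pics/z16.png',cv2.resize(a,None,fx=3,fy=3))
E
```

```text
time: 34.75
tool_pos: [489.0, -174.8, 152.2]
tool_rot: [[-0.062, 0.004, -0.998], [0.998, -0.001, -0.062], [-0.001, -1.0, -0.004]]
contact_force: [0.4, 0.1, 0.3]
width: 0.372
tool [ 488.9922 -174.7533  152.2014] d [ -0.4922  -1.2467 -37.2014] len 37.22553707612648
now axes dp [-0.0012  0.0372  0.0007] rot [ 0.0041  0.0095 -0.0009]  | target axes dp [-0.0012  0.0372  0.0006]
```

View pics/z16.png

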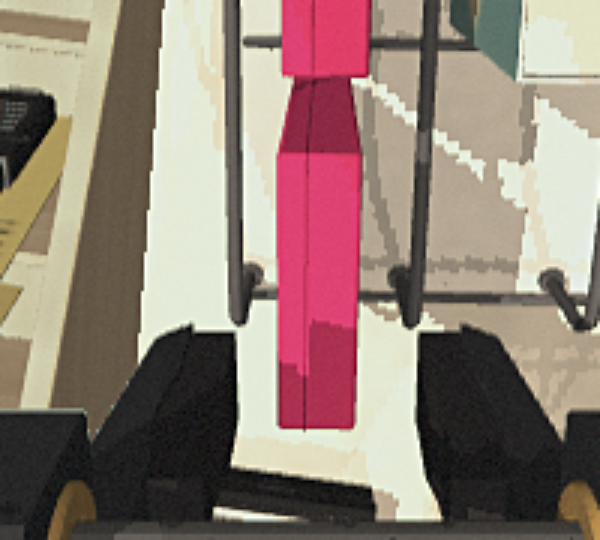

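```bash
python3 box.py 150 120 3 150 278 153 361 153 354 429 278 429;python3 -m creep '{"dp":[[-0.001,0.012,0.001],[0,0.02,0],[0,0.01,0],[0,0,0],[0,0,0]],"rot":[[0.004,0.009,-0.001],[0,0,0],[0,0,0],[0,0,0],[0,0,0]]}'; python3 plan.py 488.5 -176 75 93
```

```text
[[ 456.7 -187.2  150. ]
 [ 455.6 -169.5  150. ]
 [ 523.2 -166.1  150. ]
 [ 524.3 -184.1  150. ]] mean [ 489.9 -176.7  150. ] tool [ 488.9 -174.6  152.2]
time: 35.42
tool_pos: [491.4, -176.6, 112.5]
tool_rot: [[-0.052, 0.007, -0.999], [0.999, -0.001, -0.052], [-0.001, -1.0, -0.007]]
contact_force: [-0.0, -0.8, 0.3]
width: 0.371
tool [ 491.3959 -176.5929  112.5477] d [ -2.8959   0.5929 -37.5477] len 37.663868186016764
now axes dp [0.0008 0.0375 0.0031] rot [ 0.0072  0.     -0.0013]  | target axes dp [0.0007 0.0375 0.0029]
```

```bash
python3 -m creep '{"dp":[[0,0.01,0.002],[0,0.015,0],[0,0.008,0],[0,0,0],[0,0,0]],"rot":[[0.007,0,-0.001],[0,0,0],[0,0,0],[0,0,0],[0,0,0]]}'; python3 plan.py 489 -176.5 75 93
```

```text
time: 36.05
tool_pos: [489.5, -176.8, 77.5]
tool_rot: [[-0.052, -0.0, -0.999], [0.999, -0.0, -0.052], [-0.0, -1.0, 0.0]]
contact_force: [-0.1, 0.0, 0.5]
width: 0.379
tool [ 489.5044 -176.789    77.4558] d [-0.5044  0.289  -2.4558] len 2.5236391969676695
now axes dp [0.0003 0.0025 0.0005] rot [-0.     -0.0001 -0.0003]  | target axes dp [0.0003 0.0025 0.0005]
```

```bash
python3 -m creep '{"dp":[[0,0.002,0],[0,0,0]],"rot":[[0,0,0],[0,0,0]]}';python3 -m creep '{"dp":[[0,0,0],[0,0,0],[0,0,0],[0,0,0],[0,0,0]],"rot":[[0,0,0],[0,0,0],[0,0,0],[0,0,0],[0,0,0]]}' 1 15; python3 -m creep '{"dp":[[0,-0.01,0],[0,-0.03,0],[0,-0.03,0],[0,-0.03,0],[0,-0.03,0]],"rot":[[0,0,0],[0,0,0],[0,0,0],[0,0,0],[0,0,0]]}';python3 plan.py 461 258 225 91
```

```text
time: 36.3
tool_pos: [489.9, -176.9, 75.8]
tool_rot: [[-0.052, 0.001, -0.999], [0.999, -0.0, -0.052], [-0.001, -1.0, -0.001]]
contact_force: [0.1, 0.4, -0.2]
width: 0.374
time: 36.92
tool_pos: [490.0, -176.8, 76.0]
tool_rot: [[-0.052, 0.001, -0.999], [0.999, -0.0, -0.052], [-0.0, -1.0, -0.001]]
contact_force: [0.5, 0.1, -0.8]
width: 0.212
time: 37.55
tool_pos: [488.1, -176.6, 210.3]
tool_rot: [[-0.052, -0.003, -0.999], [0.999, 0.0, -0.052], [0.0, -1.0, 0.002]]
contact_force: [-0.4, -0.0, -0.4]
width: 0.206
tool [ 488.1198 -176.639   210.3092] d [-27.1198 434.639   14.6908] len 435.7319483399396
now axes dp [ 0.4355 -0.0146  0.0047] rot [-0.0025  0.0341  0.0002]  | target axes dp [ 0.435  -0.0147  0.0195]
```

```bash
python3 -m creep '{"dp":[[0.02,-0.015,0],[0.04,0,0],[0.055,0,0],[0.06,0,0],[0.06,0,0]],"rot":[[0,0,0],[0,0,0],[0,0.008,0],[0,0.008,0],[0,0.008,0]]}'; python3 plan.py 461 258 225 91
```

```text
time: 38.17
tool_pos: [480.7, 57.9, 232.5]
tool_rot: [[-0.014, 0.009, -1.0], [1.0, -0.002, -0.014], [-0.002, -1.0, -0.009]]
contact_force: [0.7, 0.4, -1.0]
width: 0.209
tool [480.6654  57.8778 232.4596] d [-19.6654 200.1222  -7.4596] len 201.22444702858883
now axes dp [0.2004 0.0068 0.0169] rot [ 0.009  -0.0033 -0.0025]  | target axes dp [0.2004 0.0075 0.0162]
```

```bash
python3 -m creep '{"dp":[[0.05,0,0.005],[0.055,0,0.005],[0.05,0,0.003],[0.03,0,0],[0,0,0]],"rot":[[0.006,-0.003,0],[0,0,0],[0,0,0],[0,0,0],[0,0,0]]}'; python3 -m creep '{"dp":[[0,0,0]],"rot":[[0,0,0]]}';python3 plan.py 461 258 155 91
```

```text
time: 38.8
tool_pos: [462.4, 253.5, 235.8]
tool_rot: [[-0.024, 0.007, -1.0], [1.0, 0.001, -0.024], [0.0, -1.0, -0.007]]
contact_force: [-0.4, -0.7, 0.2]
width: 0.209
time: 38.92
tool_pos: [462.6, 252.3, 236.1]
tool_rot: [[-0.023, 0.007, -1.0], [1.0, -0.0, -0.023], [-0.0, -1.0, -0.007]]
contact_force: [-0.1, -1.0, -1.1]
width: 0.207
tool [462.5818 252.3005 236.0863] d [ -1.5818   5.6995 -81.0863] len 81.30172756233046
now axes dp [0.0058 0.0811 0.002 ] rot [ 0.0071  0.0059 -0.0003]  | target axes dp [0.0057 0.0811 0.0015]
```

```bash
python3 -m creep '{"dp":[[0.008,0.01,0],[0.002,0.03,0],[0,0.02,0],[0,0,0],[0,0,0]],"rot":[[0.006,0.005,0],[0,0,0],[0,0,0],[0,0,0],[0,0,0]]}'; python3 plan.py 461 258 76 91
python3 - <<'E'
from h import *
im,p=snap('wrist','w17.png')
E
```

```text
time: 39.55
tool_pos: [464.1, 258.6, 174.1]
tool_rot: [[-0.009, 0.001, -1.0], [1.0, -0.001, -0.009], [-0.001, -1.0, -0.001]]
contact_force: [0.1, 0.2, -1.1]
width: 0.214
tool [464.0724 258.5936 174.1206] d [ -3.0724  -0.5936 -98.1206] len 98.17050487861678
now axes dp [-0.0004  0.0981  0.0032] rot [ 0.0011 -0.008  -0.0013]  | target axes dp [-0.0005  0.0981  0.0031]
```

View pics/w17.png

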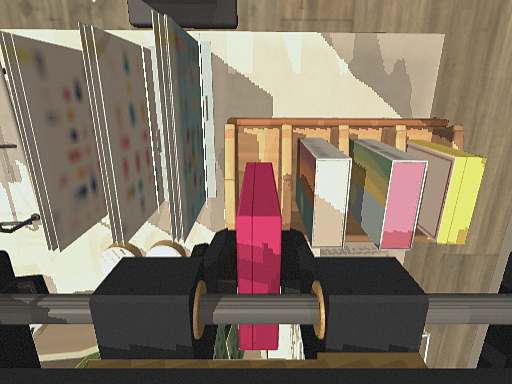

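Run:
```python
from h import *
np.set_printoptions(suppress=True,precision=1)
p=manip.camera_params('top'); w=manip.camera_params('wrist')
im=manip.read_camera('top'); cv2.imwrite('pics/z18.png',cv2.resize(im[170:260,105:325,::-1],None,fx=3.6,fy=3.6,interpolation=cv2.INTER_CUBIC))
for z in (60,100,110,120,140,160):
    print(z,'fr',ray(w,150,5,z),'bk',ray(w,183,243,z),'bk-up',ray(w,205,170,z),'| top fr',ray(p,187.4,249.6,z),'bk',ray(p,187.4,196,z))
```

```text
60 fr [310.8 161.3  60. ] bk [544.  174.5  60. ] bk-up [459.6 202.9  60. ] | top fr [331.2 191.8  60. ] bk [516.8 198.5  60. ]
100 fr [320.7 174.3 100. ] bk [522.4 185.7 100. ] bk-up [449.4 210.3 100. ] | top fr [330.  185.9 100. ] bk [510.9 192.5 100. ]
110 fr [323.2 177.6 110. ] bk [517.  188.5 110. ] bk-up [446.9 212.1 110. ] | top fr [329.7 184.5 110. ] bk [509.4 191.  110. ]
120 fr [325.6 180.8 120. ] bk [511.6 191.3 120. ] bk-up [444.3 214.  120. ] | top fr [329.4 183.  120. ] bk [508.  189.5 120. ]
140 fr [330.6 187.3 140. ] bk [500.9 196.9 140. ] bk-up [439.2 217.7 140. ] | top fr [328.9 180.1 140. ] bk [505.  186.5 140. ]
160 fr [335.5 193.8 160. ] bk [490.1 202.5 160. ] bk-up [434.1 221.4 160. ] | top fr [328.3 177.2 160. ] bk [502.1 183.5 160. ]
```

View pics/z18.png

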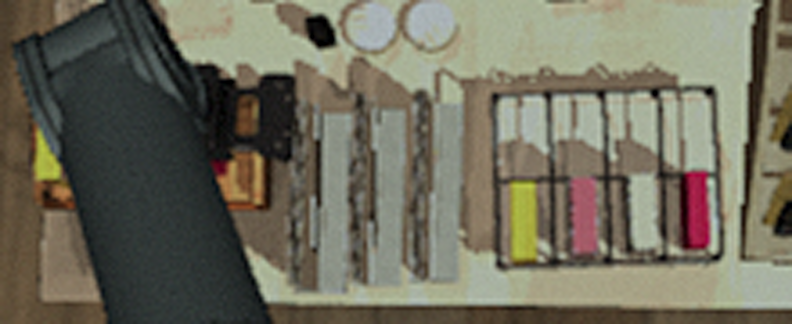

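```bash
python3 -m creep '{"dp":[[0,0.012,0.003],[0,0.03,0],[0,0.03,0],[0,0.005,0],[0,0,0]],"rot":[[0.001,-0.008,-0.001],[0,0,0],[0,0,0],[0,0,0],[0,0,0]]}'; python3 plan.py 461 258 76 91
```

```text
time: 40.28
tool_pos: [462.0, 260.0, 96.4]
tool_rot: [[-0.019, 0.004, -1.0], [1.0, 0.003, -0.019], [0.003, -1.0, -0.004]]
contact_force: [0.5, 0.6, -0.4]
width: 0.206
tool [461.9694 259.9503  96.384 ] d [ -0.9694  -1.9503 -20.384 ] len 20.49999656190941
now axes dp [-0.002   0.0204  0.0011] rot [0.0038 0.0018 0.0031]  | target axes dp [-0.0019  0.0204  0.001 ]
```

```bash
python3 -m creep '{"dp":[[-0.002,0.01,0.001],[0,0.007,0],[0,0,0],[0,0,0]],"rot":[[0.004,0.001,0.003],[0,0,0],[0,0,0],[0,0,0]]}'; python3 plan.py 461 258 76 91
```

```text
time: 40.78
tool_pos: [462.4, 258.8, 80.4]
tool_rot: [[-0.018, 0.003, -1.0], [1.0, 0.002, -0.018], [0.002, -1.0, -0.003]]
contact_force: [-0.1, -0.4, -0.2]
width: 0.206
tool [462.4013 258.7731  80.3609] d [-1.4013 -0.7731 -4.3609] len 4.645258210195776
now axes dp [-0.0008  0.0044  0.0014] rot [0.0027 0.0008 0.0021]  | target axes dp [-0.0007  0.0044  0.0014]
```

```bash
python3 -m creep '{"dp":[[0,0.004,0.001],[0,0,0],[0,0,0]],"rot":[[0.002,0,0.002],[0,0,0],[0,0,0]]}';python3 -m creep '{"dp":[[0,0,0],[0,0,0],[0,0,0]],"rot":[[0,0,0],[0,0,0],[0,0,0]]}' 0.25;  python3 -m creep '{"dp":[[0,-0.015,0],[0,-0.03,0],[0,-0.03,0],[0,-0.03,0],[0,-0.03,0]],"rot":[[0,0,0],[0,0,0],[0,0,0],[0,0,0],[0,0,0]]}';python3 -m creep '{"dp":[[0,-0.03,0],[0,-0.03,0],[0,0,0],[0,0,0],[0,0,0]],"rot":[[0,0,0],[0,0,0],[0,0,0],[0,0,0],[0,0,0]]}';python3 - <<'E'
from h import *
im,p=snap('wrist','w18.png')
im,p=snap('scene','s18.png'); cv2.imwrite('pics/s18z.png',cv2.resize(im[100:220,195:415,::-1],None,fx=3.6,fy=3.6))
E
```

```text
time: 41.15
tool_pos: [461.6, 259.0, 76.5]
tool_rot: [[-0.018, 0.001, -1.0], [1.0, 0.0, -0.018], [0.0, -1.0, -0.001]]
contact_force: [0.0, 0.6, -1.5]
width: 0.213
time: 41.52
tool_pos: [461.9, 259.2, 76.8]
tool_rot: [[-0.018, 0.002, -1.0], [1.0, 0.001, -0.018], [0.001, -1.0, -0.002]]
contact_force: [0.5, -1.0, 0.3]
width: 0.373
time: 42.15
tool_pos: [460.9, 258.2, 218.1]
tool_rot: [[-0.018, 0.0, -1.0], [1.0, -0.0, -0.018], [-0.0, -1.0, -0.0]]
contact_force: [0.7, 0.6, 0.5]
width: 0.377
time: 42.78
tool_pos: [461.3, 258.1, 285.1]
tool_rot: [[-0.017, 0.005, -1.0], [1.0, 0.004, -0.017], [0.003, -1.0, -0.005]]
contact_force: [-0.3, 0.1, -0.4]
width: 0.376
```

View pics/w18.png

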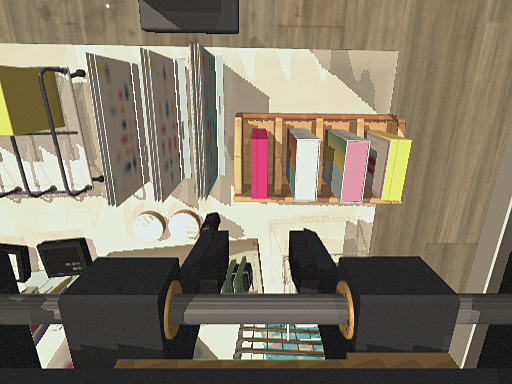

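View pics/s18z.png

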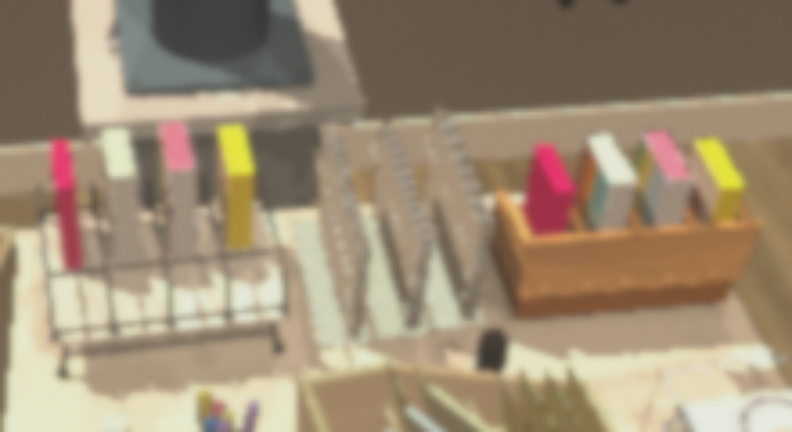

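```bash
python3 -c "
from station import manip
s=manip.observe();print(s['time'],s['contact_force']);print(manip.close_job())"
```

```text
42.875 [-0.63541315 -0.51042279  0.30546653]
the job is handed in; nothing more can be done
None
```

All four back boxes are now in the wooden rack, one to a slot. Left to right they run yellow, green, red, magenta, the same order as in the wire rack. I handed the job in at 42.9 s of the 106 s allowed.

- **Last checks:** the final wrist and scene pictures show each of the four standing upright between its fins. All four front boxes still stand in the wire rack, and the gripper was open and well clear. The force readings taken during the moves never rose above about 2 N. I judged upright and seated from the pictures and the release heights; I did not measure the box-top heights afterwards.
- **What disagreed:** the first grasp of the yellow box closed on nothing. The scene and wrist cameras both showed the real fingertips about 37 mm above the reported TCP, so I allowed for that in every later grasp and placing. The failed grasp did not visibly disturb the box.

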